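Load a plaster blank into the corner of a sloping carving board and clamp it

TASK

Load the oblong plaster blank on the sloping carving board: lay it down gently (no dropping) with its long side parallel to the longer fence, and let go of it while it is still clear of the longer fence, so that it slides by itself into the low corner, flush with both fences. Then slide the notched wooden clamp down the board onto the blank's upper corner, press it home with about 12 N for a moment (at least 8 N, never more than 20 N), and let go, leaving the notch snug against the blank. Leave everything else on the table where it is.

Things in the scene. Friction and masses are not known exactly. Their poses are not given: they have to be found in the camera images.
- blank_c (a point): centre (half-way up) of the loose oblong plaster blank, 96 x 60 x 20 mm, about 0.18 kg, lying flat on the table; its x axis runs along the 96 mm side, y along the 60 mm side, z through the thickness. A square slab (58 x 58 x 24 mm) and a disc (64 mm across) of the same plaster lie near it and stay there.
- bed: fixed sloping board (slick pale laminate, reaches to x = 219, y = 184 mm). Origin: the inner low corner on its surface, where the two fences meet. z: its outward normal, 0.5 rad from vertical; x and y lie in the surface and rise equally, so downhill is (-1,-1,0). Friction of the blank on board and fences is about 0.2: released, it slides. Seated, the blank's centre is at (48,30,10) mm, its upper corner at (96,60).
- fence_long (a point): middle of the top inner edge of the longer fence, a wooden strip along the board's x axis from the corner to x = 196 mm, inner face at y = 0, 14 mm wide, 16 mm high above the board
- fence_short (a point): middle of the top inner edge of the shorter fence, a wooden strip along the board's y axis from the corner to y = 110 mm, inner face at x = 0, 14 mm wide, 16 mm high above the board
- jaw: slide of the wooden corner clamp, axes parallel to the board's, origin on the board's surface on its middle line, at (165,129) mm in the board's frame or up to 6 mm lower in each at the start. It moves only along the board's (-1,-1,0), drags about 2.5 N, stays where left. Its block is 36 mm wide, 14 mm high, from 14 to 64 mm uphill of the origin, and carries the grip post and the notch.
- jaw_grip (a point): point inside the clamp's upright grip post, 38 mm above the board, 42 mm uphill of the slide's origin. The post is 26 mm long along the slide direction and 16 mm thick across; its top is 55 mm above the board. The right-angled notch in front of it is fixed firmly through a slot: its inner corner lies 42 to 66 mm downhill of this point, set differently each time, so contact must be felt.
Not all that is in view belongs to the job. Leave any green or purple look-alike of the part that bears blank_c alone.

How it is judged:
By the outcome, as a careful person would: the job done as asked, in the order asked, and still so for the second after the job is handed in, with the robot touching nothing.
It also fails if it takes over 69 s, if anything falls off the work surface, if the arm or the gripper's body presses on something with over 40 N, if the wrist force passes 120 N, or if a joint passes its speed limit or range.

ROBOT

A 6-joint arm with a two-finger parallel gripper is mounted at the origin on the work surface. World frame = base frame: x ahead of the robot, y to its left, z up, the work surface at z = 0. Lengths are in m, angles in rad, forces in N, time in s.
With the tool pointing down it reaches from about 0.35 to 0.775 m from the base axis. Payload 5.5 kg.
Tool frame: the origin (TCP) lies between the finger pads; the fingertips stand env.nose_length ahead of it and the grasp point (between the pads) lies 8 mm behind it (env.nose_length is the distance from the TCP to the fingertips, in m); z points along the fingers, y is the direction in which the jaws open and shut (so a half turn about z gives the same grasp; the last joint's range is limited). The gripper opens to 85 mm and grips with 20 to 120 N. Pads are 22 mm wide; open, the fingers measure 114 mm over their backs; the gripper's body (76 mm by 85 mm) begins 54 mm behind the grasp point. The pads swing forward as they close: fully open they stand 13 mm farther back than shut.
Start: joints at [1.124, 0.313, 0.046, 1.304, 0, 1.431], TCP at [0.174, 0.548, 0.242] pointing down, gripper open.
Joint ranges: [-2.76, 2.76], [-0.86, 1.69], [-1.03, 1.26], [-2.2, 2.34], [-1.47, 1.5], [-3.14, 3.14]. Speed limits (rad/s): [2.57, 2.57, 3.14, 3.14, 3.14, 3.14].

INTERFACE

Orientations are given as a unit quaternion [w, x, y, z].
In Python, from workcell import env gives the robot as it stands. The module is installed in compiled form; this text tells all that it offers.
- The arm moves only by the shell command python3 -m creep 'ROWS' [FORCE]. ROWS is a JSON object of lists of equal length, an entry for each row: "hand": the finger opening in mm, from 0 to 85.4; "delta_pos": the shift along the tool's x, y, z scaled (see below), a list of three; "turn": the turn about the tool's z scaled (see below). In form: {"hand": [hand, ...], "delta_pos": [[dx, dy, dz], ...], "turn": [turn, ...]}. A call has exactly 5 rows; each row shifts and turns the commanded pose from where the row before left it, along the tool's axes as they then stand; what a row does not reach is not made up. The controller multiplies each number of a shift by 0.8 m and each number of a turn by 5 degrees. A row lasts 1/12 s, in which the tool goes at most 41.7 mm and 7.16 degrees, less where a joint would pass 70% of its speed; a pose out of reach is approached as far as the arm can. A call with a number of a shift or a turn outside -1 to 1 is refused whole. A call with a gripper value outside its range is refused whole. The fingers move at their own pace and stop on an object; FORCE is the grip in N (left out, the last holds). Time passes only in rows, so rows that do not move let the fingers close, or fill a call up. It gives the time, the measured TCP pose, the force and the opening at its end, in the units of the state.
- env.get_state(): the state, without advancing time (a new reading comes with each control period).
- env.read_camera(name): name is "scene" or "top" or "wrist"; returns a dict with "pixels" (420x560x3 uint8, red, green, blue), "depth" (420x560 float32, m along the optical axis (not along the pixel's ray), 0 where there is no reading), "fx", "fy", "cx", "cy" (pixels), "origin" and "orientation" of the camera in the world. Camera axes: x right, y down, z forward; pixel columns grow to the right and rows downward; lengths in m; the calibration is good to about 2 mm. A picture is of the moment at which its call begins.
- env.hand_in(): hands the job in, once; it reports no verdict.
Trained networks look in the newest picture that a camera, given by its name, has taken for a name from the list of things; names that differ only in an ending like _2 or _b are one class to them, and where a whole thing is asked for, a point or a joint stands for the part that bears it (a point fixed in the world has none). Each returns a list of dicts, best first, with "score" (0 to 1); they miss things now and then, are a little off and sometimes report something else, mostly with a low value. They report only what shows in the picture. A call takes as long as a camera call. They do not tell look-alikes from the thing itself.
- env.find_in(camera, target): "location" ([row, column] in pixels, amid what is visible of it).
- env.pinpoint(camera, target): "location" ([row, column] in pixels: a listed point, or the origin of a listed thing).
The state is a dict: "clock": time; "joint_pos": joint angles; "qvel": joint speeds; "tau": joint torques, N m; "tcp_pos": TCP position; "orientation": TCP orientation; "wrist_force": force on the tool from outside, world axes, zero at the start; "ft_torque": the same for the moment, N m; "finger_gap": finger opening in m.
Only numpy, scipy, OpenCV 4.12 (cv2) and the standard library are available. Lean on these libraries where they do the work, as an engineer would, in place of code of your own. Each camera call takes 0.05 s, during which the arm holds its last target.

## Working session

There is one attempt and no reset: what is moved stays moved. The work goes in short steps, Python scripts to look and compute and a shell command to move; the robot and the scene stay as the last step left them, time stands still between calls to the robot, and variables do not carry over. Pictures are saved under pics/ and viewed, and the job is handed in when it is done.

```bash
mkdir -p pics; ls
python3 - <<'E'
from workcell import env
import cv2
s=env.get_state()
for k,v in s.items(): print(k,v)
print(env.nose_length)
for c in ["scene","top","wrist"]:
    r=env.read_camera(c); cv2.imwrite(f"pics/{c}0.png",r["pixels"][:,:,::-1]); print(c,r["fx"],r["cx"],r["cy"],r["origin"],r["orientation"])
E
```

```text
pics
clock 0.0
joint_pos [1.12439714e+00 3.14026139e-01 4.49530026e-02 1.30358248e+00
 1.77061379e-05 1.43121014e+00]
qvel [-0.00027497  0.00094917  0.00032333  0.00165773 -0.00015724 -0.0003734 ]
tau [ 4.59131406e-04 -4.80625963e+01  2.98535210e+01  1.95680419e-02
  4.24603968e-05  1.10958155e-05]
tcp_pos [0.17344342 0.547698   0.24138358]
orientation [-2.76975029e-04  1.52805446e-01  9.88255853e-01 -8.87471541e-04]
wrist_force [-1.1466466   0.20902095  0.07944714]
ft_torque [ 0.02208285 -0.0176596  -0.02206418]
finger_gap 0.08518105865613747
0.011
scene 447.88025696982726 286.95736095925844 208.0786759529638 [0.97129497 0.5786475  0.79618246] [-0.12042692  0.22698629  0.86997074 -0.4208628 ]
top 416.78371180460096 278.4770173162796 207.85152585951613 [ 0.44335591 -0.17879538  0.99659028] [ 0.0499622  -0.70149765  0.71026506 -0.03046928]
wrist 291.297029434786 283.56155828507895 210.10147619320222 [0.10168634 0.57034746 0.37168739] [0.12058869 0.7974561  0.58473173 0.08724065]
```

View pics/scene0.png

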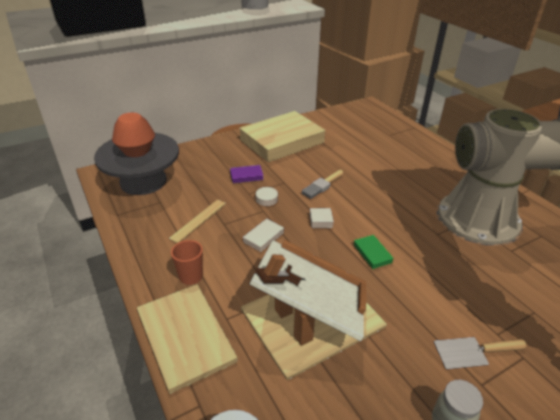

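View pics/top0.png

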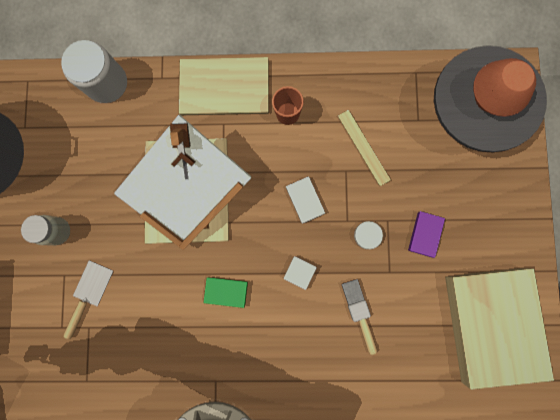

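View pics/wrist0.png

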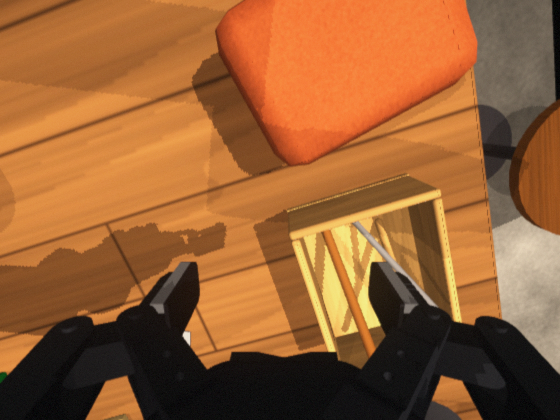

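```bash
cat > h.py <<'E'
from workcell import env
import numpy as np, cv2
from scipy.spatial.transform import Rotation as R
def rot(q): return R.from_quat([q[1],q[2],q[3],q[0]]).as_matrix()
def cloud(r):
    h,w=r["depth"].shape; v,u=np.mgrid[:h,:w]; d=r["depth"]
    p=np.stack([(u-r["cx"])/r["fx"]*d,(v-r["cy"])/r["fy"]*d,d],-1)
    return p@rot(r["orientation"]).T+np.array(r["origin"])
def ray(r,rc,z):
    d=rot(r["orientation"])@np.array([(rc[1]-r["cx"])/r["fx"],(rc[0]-r["cy"])/r["fy"],1]); o=np.array(r["origin"])
    return o+d*(z-o[2])/d[2]
def proj(r,p):
    c=rot(r["orientation"]).T@(np.array(p)-np.array(r["origin"])); return (r["fy"]*c[1]/c[2]+r["cy"], r["fx"]*c[0]/c[2]+r["cx"])
E
python3 - <<'E'
from h import *
import pickle
np.set_printoptions(precision=4,suppress=True)
D={}
for c in ["top","scene"]:
    r=env.read_camera(c); D[c]=r; P=cloud(r)
    for t in ["blank_c","bed","fence_long","fence_short","jaw","jaw_grip"]:
        for m in (env.pinpoint,):
            for x in m(c,t)[:4]:
                i,j=[int(round(a)) for a in x["location"]]
                i=min(max(i,0),419);j=min(max(j,0),559)
                print(c,t,round(x["score"],2),np.round(x["location"],1),P[i,j], r["depth"][i,j])
pickle.dump(D,open("d0.pkl","wb"))
t=D["top"]["pixels"]
crop=cv2.resize(t[100:320,100:460],None,fx=2.2,fy=2.2,interpolation=cv2.INTER_CUBIC)
cv2.imwrite("pics/topcrop.png",crop[:,:,::-1])
E
```

```text
top blank_c 0.96 [198.8 306.8] [ 0.5751 -0.22    0.0211] 0.98273873
top blank_c 0.86 [290.4 221.3] [ 0.3656 -0.0172  0.0204] 0.96499366
top blank_c 0.7 [232.4 427. ] [ 0.4939 -0.4965  0.0201] 0.9670218
top bed 0.7 [239.8 182.1] [0.4813 0.0699 0.0417] 0.9593377
top fence_long 0.81 [215.1 211.3] [ 0.5345 -0.0039  0.0792] 0.92612815
top jaw 0.76 [155.3 182.5] [0.6546 0.0448 0.1487] 0.87214226
top jaw_grip 0.95 [138.5 174.6] [0.6758 0.0453 0.2018] 0.821798
top jaw_grip 0.56 [228.2 162.9] [0.5076 0.106  0.0698] 0.93540716
top jaw_grip 0.41 [197.7 305.3] [ 0.5778 -0.2154  0.0191] 0.9851007
scene blank_c 0.95 [175.8 245.2] [ 0.5019 -0.4737  0.0209] 1.3792317
scene blank_c 0.9 [234.9 263. ] [ 0.579  -0.2042  0.0209] 1.1657605
scene blank_c 0.85 [250.5 372.5] [ 0.3624 -0.0242  0.0186] 1.1319696
scene fence_long 0.63 [264.1 320. ] [ 0.5392 -0.0001  0.0757] 1.0095884
scene fence_short 0.86 [291.8 362.6] [0.4957 0.1043 0.062 ] 0.9647291
scene jaw 0.82 [279.3 281.7] [0.6738 0.063  0.1558] 0.86351156
scene jaw_grip 0.93 [264.8 271.2] [0.6922 0.0527 0.1937] 0.8397946
```

View pics/topcrop.png

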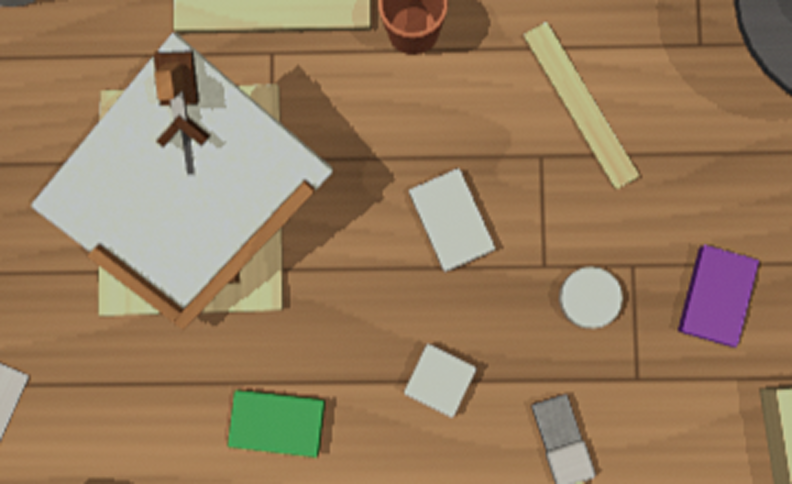

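Candidates in top: white oblong (199,306), green (290,221), purple (232,427), white square (272,300), disc (235,369), and the square/pale boards. The crop shows that the white oblong is the blank. Next I measure the board frame and the blank's pose.

```bash
cat > fit.py <<'E'
from h import *
import pickle
np.set_printoptions(precision=4,suppress=True)
D=pickle.load(open("d0.pkl","rb"))
for c in ["top","scene"]:
    r=D[c];P=cloud(r);px=r["pixels"].astype(int)
    hsv=cv2.cvtColor(r["pixels"],cv2.COLOR_RGB2HSV)
    # board: ransac in region
    m=(P[...,0]>.42)&(P[...,0]<.78)&(P[...,1]>-.15)&(P[...,1]<.25)&(P[...,2]>.03)&(hsv[...,1]<60)&(r["depth"]>0)
    Q=P[m]; 
    for _ in range(6):
        c0=Q.mean(0); n=np.linalg.svd(Q-c0,full_matrices=False)[2][2]; n*=np.sign(n[2])
        d=(P[m]-c0)@n; Q=P[m][abs(d)<.004]
    print(c,"board n",n,"tilt",np.arccos(n[2]),len(Q),"std",((Q-c0)@n).std())
    up=np.array([0,0,1])-n*n[2]; up/=np.linalg.norm(up); side=np.cross(n,up)
    xb=(up-side)/2**.5; yb=(up+side)/2**.5
    print("xb",xb,"yb",yb,"up",up)
    # fences: brown pixels height 8..20mm over board
    A=np.stack([(P-c0)@xb,(P-c0)@yb,(P-c0)@n],-1)*1000
    brown=(hsv[...,1]>80)&(r["depth"]>0)
    f=brown&(A[...,2]>12)&(A[...,2]<20)&(abs(A[...,0])<170)&(abs(A[...,1])<170)&(P[...,2]>.04)
    F=A[f]; print("fence n",len(F),F.min(0),F.max(0))
    b=(hsv[...,1]<60)&(abs(A[...,2])<3)&(abs(A[...,0])<170)&(abs(A[...,1])<170)&(P[...,2]>.03)
    B=A[b]; print("board extents", np.percentile(B,[0,.5,1,2,98,99,99.5,100],axis=0)[:,:2].T)
    # long fence: lowest y
    hy=np.histogram(F[:,1],bins=np.arange(-140,120,4)); hx=np.histogram(F[:,0],bins=np.arange(-140,120,4))
    print("y",[(int(e),int(n_)) for e,n_ in zip(hy[1],hy[0]) if n_>3]); print("x",[(int(e),int(n_)) for e,n_ in zip(hx[1],hx[0]) if n_>3])
    np.savez(f"fit_{c}.npz",c0=c0,n=n,xb=xb,yb=yb)
    # blank
    m=(hsv[...,1]<70)&(P[...,2]>.012)&(P[...,2]<.03)&(P[...,0]>.5)&(P[...,0]<.65)&(P[...,1]>-.3)&(P[...,1]<-.14)
    k,l,st,ce=cv2.connectedComponentsWithStats(m.astype(np.uint8)); i=1+st[1:,4].argmax()
    T=P[l==i]; rc=cv2.minAreaRect((T[:,:2]*1000).astype(np.float32)); print("blank",rc,T[:,2].mean(), "px",ce[i])
E
python3 fit.py
```

```text
top board n [-0.4793 -0.0089  0.8776] tilt 0.49992651912777697 7630 std 0.001483941566876116
xb [ 0.6336 -0.6955  0.339 ] yb [0.6073 0.7185 0.339 ] up [0.8775 0.0163 0.4794]
fence n 1124 [-120.3196 -103.939    12.0108] [113.3179  94.4486  19.9458]
board extents [[-122.2681 -118.1278 -115.6995 -109.9853  110.5596  112.3477  113.3045
   114.6599]
 [-105.6523  -97.7294  -90.2865  -88.3171   90.8707   92.4108   93.2454
    94.1782]]
y [(-104, 140), (-100, 154), (-96, 152), (-92, 110), (-88, 10), (-84, 12), (-80, 9), (-76, 10), (-72, 10), (-68, 13), (-64, 8), (-60, 13), (-56, 8), (-52, 12), (-48, 11), (-44, 11), (-40, 9), (-36, 12), (-32, 10), (-28, 13), (-24, 10), (-20, 11), (-16, 12), (-12, 11), (-8, 13), (-4, 12), (0, 12), (4, 14), (8, 18), (12, 16), (16, 15), (20, 6), (24, 9), (28, 6), (32, 13), (36, 21), (40, 12), (44, 14), (48, 17), (52, 17), (56, 23), (60, 20), (64, 16), (68, 12), (72, 13), (76, 11), (80, 18), (84, 15), (88, 8)]
x [(-120, 63), (-116, 90), (-112, 78), (-108, 100), (-104, 13), (-100, 9), (-96, 9), (-92, 9), (-88, 9), (-84, 9), (-80, 11), (-76, 8), (-72, 11), (-68, 13
[... 1442 characters left out ...]

x [(-104, 50), (-100, 42), (-96, 56), (-92, 39), (-88, 7), (-84, 5), (-80, 7), (-76, 8), (-72, 6), (-68, 7), (-64, 4), (-60, 7), (-56, 6), (-52, 7), (-48, 7), (-44, 9), (-40, 6), (-36, 6), (-32, 8), (-28, 6), (-24, 8), (-20, 8), (-16, 6), (-12, 8), (-8, 6), (-4, 7), (0, 7), (4, 6), (8, 7), (12, 7), (16, 8), (20, 5), (24, 7), (28, 5), (32, 6), (36, 7), (40, 9), (44, 15), (48, 14), (52, 15), (56, 17), (60, 14), (64, 15), (68, 12), (72, 16), (76, 15), (80, 16), (84, 17), (88, 22), (92, 21), (96, 22), (100, 22), (104, 18), (108, 16), (112, 13)]
blank ((575.0762939453125, -214.21905517578125), (99.57586669921875, 62.13487243652344), 22.749479293823242) 0.019585863642215477 px [262.3828 233.8118]
```

```bash
cat > st.py <<'E'
from h import *
np.set_printoptions(precision=4,suppress=True)
s=env.get_state(); M=rot(s["orientation"])
print("t",s["clock"],"p",np.array(s["tcp_pos"]),"q",np.array(s["joint_pos"]),"gap",s["finger_gap"],"F",np.array(s["wrist_force"]),"T",np.array(s["ft_torque"]))
print("x",M[:,0],"y",M[:,1],"z",M[:,2],"yaw_y",np.degrees(np.arctan2(M[1,1],M[0,1])))
E
python3 - <<'E'
from h import *
import pickle
D=pickle.load(open("d0.pkl","rb"));P=cloud(D["top"]);print(P[225:235,30:45,2].max(),P[50:70,75:95,2].max(),P[95:110,280:295,2].max(),P[330:420,:,2].max(), P[110:300,100:260,2].max())
E
python3 -m creep '{"hand":[85,85,85,85,85],"delta_pos":[[-0.034,-0.034,-0.015],[-0.034,-0.034,-0.015],[-0.034,-0.034,-0.015],[-0.034,-0.034,-0.015],[-0.034,-0.034,-0.015]],"turn":[0,0,0,0,0]}'; python3 st.py
```

```text
0.0943746163690472 0.12530143285124484 0.05705789669708705 0.9965902780802273 0.9965902780802273
clock: 1.27
tcp_pos: [0.2625, 0.3759, 0.3029]
orientation: [0.0, 0.152, 0.988, 0.0]
wrist_force: [1.0, -0.8, 0.4]
finger_gap: 0.0851
t 1.2667 p [0.2625 0.3759 0.3029] q [ 0.7859  0.0742 -0.1036  1.3926 -0.0001  1.0918] gap 0.08506516814766991 F [ 0.9944 -0.7809  0.45  ] T [ 0.0265 -0.0447  0.0206]
x [-0.9536  0.3012 -0.0003] y [0.3012 0.9536 0.0004] z [ 0.0004  0.0003 -1.    ] yaw_y 72.47206105419133
```

```bash
python3 -m creep '{"hand":[85,85,85,85,85],"delta_pos":[[-0.0365,-0.036,0],[-0.0365,-0.036,0],[-0.0365,-0.036,0],[-0.0365,-0.036,0],[-0.0365,-0.036,0]],"turn":[0,0,0,0,0]}'; python3 -m creep '{"hand":[85,85,85,85,85],"delta_pos":[[-0.0365,-0.036,0],[-0.0365,-0.036,0],[-0.0365,-0.036,0],[-0.0365,-0.036,0],[-0.0365,-0.036,0]],"turn":[0,0,0,0,0]}'; python3 -m creep '{"hand":[85,85,85,85,85],"delta_pos":[[-0.0365,-0.036,0],[-0.0365,-0.036,0],[-0.0365,-0.036,0],[-0.0365,-0.036,0],[-0.0365,-0.036,0]],"turn":[0,0,0,0,0]}';python3 st.py
```

```text
clock: 1.68
tcp_pos: [0.3584, 0.1943, 0.3027]
orientation: [0.001, 0.153, 0.988, 0.0]
wrist_force: [1.7, 0.1, 0.2]
finger_gap: 0.0851
clock: 2.1
tcp_pos: [0.4541, 0.0126, 0.3026]
orientation: [0.0, 0.153, 0.988, 0.0]
wrist_force: [1.2, 0.6, 0.3]
finger_gap: 0.0851
clock: 2.52
tcp_pos: [0.5499, -0.1688, 0.3024]
orientation: [0.0, 0.153, 0.988, 0.0]
wrist_force: [0.6, -0.2, 0.2]
finger_gap: 0.085
t 2.5167 p [ 0.5499 -0.1688  0.3024] q [-0.4374  0.306   0.1817  1.4461  0.0002 -0.1301] gap 0.08495796048330331 F [ 0.5724 -0.2399  0.1727] T [ 0.0163 -0.0484 -0.0206]
x [-0.9532  0.3025 -0.0005] y [0.3025 0.9532 0.0001] z [ 0.0005 -0.     -1.    ] yaw_y 72.39357049444034
```

```bash
python3 -m creep '{"hand":[85,85,85,85,85],"delta_pos":[[-0.05,0,0],[-0.05,0,0],[-0.05,0,0],[-0.05,0,0],[-0.05,0,0]],"turn":[0,0,0,0,0]}'; python3 -m creep '{"hand":[85,85,85,85,85],"delta_pos":[[-0.03,0,0],[-0.03,0,0],[-0.03,0,0],[-0.03,0,0],[-0.03,0,0]],"turn":[0,0,0,0,0]}';python3 st.py
```

```text
clock: 2.93
tcp_pos: [0.7275, -0.2237, 0.3023]
orientation: [0.0, 0.153, 0.988, 0.0]
wrist_force: [1.3, -0.0, 0.3]
finger_gap: 0.0849
clock: 3.35
tcp_pos: [0.7916, -0.2442, 0.2771]
orientation: [0.029, 0.153, 0.988, -0.005]
wrist_force: [0.5, 0.2, 0.3]
finger_gap: 0.0848
t 3.35 p [ 0.7916 -0.2442  0.2771] q [-0.3973  0.9605  1.2647  1.8157  0.0038 -0.0905] gap 0.08481907084997982 F [0.5412 0.1794 0.3074] T [-0.0042  0.1263  0.0617]
x [-0.9516  0.3014 -0.0594] y [ 0.302   0.9533 -0.0015] z [ 0.0561 -0.0194 -0.9982] yaw_y 72.42057522383622
```

```bash
python3 -m creep '{"hand":[85,85,85,85,85],"delta_pos":[[0.03,0,0],[0.03,0,0],[0.03,0,0],[0.0,0,0],[0.0,0,0]],"turn":[0,0,0,0,0]}';python3 st.py
```

```text
clock: 3.77
tcp_pos: [0.7337, -0.2258, 0.2784]
orientation: [0.029, 0.153, 0.988, -0.005]
wrist_force: [1.1, -0.0, 0.8]
finger_gap: 0.085
t 3.7667 p [ 0.7337 -0.2258  0.2784] q [-0.4046  0.6931  0.7414  1.5592  0.0042 -0.0978] gap 0.08500621055906876 F [ 1.0711 -0.0043  0.7671] T [-0.0627  0.0478  0.015 ]
x [-0.9517  0.3013 -0.0599] y [ 0.3019  0.9533 -0.0016] z [ 0.0566 -0.0196 -0.9982] yaw_y 72.42818037650643
```

```bash
cat > to.py <<'E'
import sys
from h import *
np.set_printoptions(precision=4,suppress=True)
s=env.get_state(); M=rot(s["orientation"]); t=np.array([float(a) for a in sys.argv[1:4]])
d=M.T@(t-np.array(s["tcp_pos"])); print("units",d/.8,"rows",np.linalg.norm(d)/.0417, "z",M[:,2],"yaw_y",np.degrees(np.arctan2(M[1,1],M[0,1])),"t",s["clock"])
E
python3 -m creep '{"hand":[85,85,85,85,85],"delta_pos":[[0,0,0.03],[0,0,0.03],[0,0,0.03],[0,0,0.03],[0,0,0.03]],"turn":[-1,-1,-1,-1,-1]}';python3 -m creep '{"hand":[85,85,85,85,85],"delta_pos":[[0,0,0],[0,0,0],[0,0,0],[0,0,0],[0,0,0]],"turn":[-1,-1,-1,-0.1,0]}';python3 to.py .5753 -.2148 .12;python3 st.py
```

```text
clock: 4.18
tcp_pos: [0.7447, -0.2301, 0.1585]
orientation: [0.03, -0.067, 0.997, -0.013]
wrist_force: [-0.6, -0.8, -0.8]
finger_gap: 0.0848
clock: 4.6
tcp_pos: [0.7437, -0.2297, 0.1583]
orientation: [0.027, -0.198, 0.98, -0.016]
wrist_force: [-0.5, 0.4, -0.4]
finger_gap: 0.0852
units [0.1887 0.1005 0.0349] rows 4.156231953422345 z [ 0.0592 -0.0208 -0.998 ] yaw_y 112.75634268227884 t 4.6
t 4.6 p [ 0.7437 -0.2297  0.1583] q [-0.4041  0.7049  0.4707  1.2739  0.0042 -0.8022] gap 0.08520706591833359 F [-0.4522  0.4358 -0.3669] T [0.0319 0.1026 0.0218]
x [-0.9204 -0.3882 -0.0466] y [-0.3865  0.9213 -0.0421] z [ 0.0592 -0.0208 -0.998 ] yaw_y 112.75634268227884
```

```bash
python3 -m creep '{"hand":[85,85,85,85,85],"delta_pos":[[0.038,0.02,0.007],[0.038,0.02,0.007],[0.038,0.02,0.007],[0.038,0.02,0.007],[0.036,0.02,0.007]],"turn":[0,0,0,0,0]}';python3 to.py .5753 -.2148 .012
python3 - <<'E'
from h import *
r=env.read_camera("wrist");cv2.imwrite("pics/w1.png",r["pixels"][:,:,::-1])
P=cloud(r);hsv=cv2.cvtColor(r["pixels"],cv2.COLOR_RGB2HSV)
m=(hsv[...,1]<70)&(P[...,2]>.014)&(P[...,2]<.027)&(abs(P[...,0]-.575)<.08)&(abs(P[...,1]+.215)<.08)
k,l,st,ce=cv2.connectedComponentsWithStats(m.astype(np.uint8)); i=1+st[1:,4].argmax()
T=P[l==i]; print(cv2.minAreaRect((T[:,:2]*1000).astype(np.float32)),T[:,2].mean(),ce[i])
E
```

```text
clock: 5.02
tcp_pos: [0.5731, -0.2148, 0.1195]
orientation: [0.026, -0.197, 0.98, -0.016]
wrist_force: [0.5, -0.0, 0.4]
finger_gap: 0.0852
units [0.0035 0.0044 0.1343] rows 2.578396102136745 z [ 0.0569 -0.0203 -0.9982] yaw_y 112.73066134209436 t 5.0167
((571.821044921875, -216.04974365234375), (93.71434020996094, 58.939640045166016), 23.020753860473633) 0.01861756794799287 [289.02979592 203.79714286]
```

View pics/w1.png

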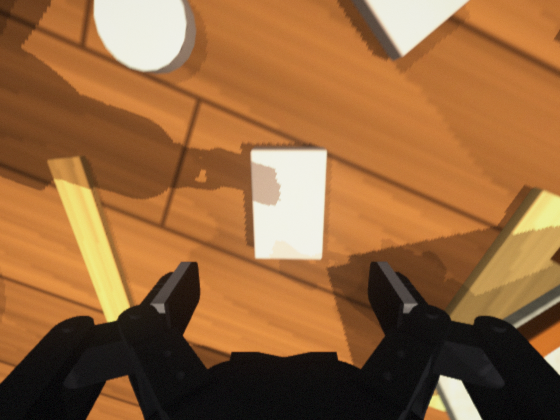

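```bash
python3 -m creep '{"hand":[85,85,85,85,85],"delta_pos":[[0.001,0.001,0.027],[0.001,0.001,0.027],[0.001,0.001,0.027],[0,0.001,0.027],[0,0,0.026]],"turn":[0,0,0,0,0]}'; python3 -m creep '{"hand":[50,50,50,50,50],"delta_pos":[[0,0,0],[0,0,0],[0,0,0],[0,0,0],[0,0,0]],"turn":[0,0,0,0,0]}' 30;python3 -m creep '{"hand":[50,50,50,50,50],"delta_pos":[[0,0,0],[0,0,0],[0,0,0],[0,0,0],[0,0,0]],"turn":[0,0,0,0,0]}'; python3 st.py;  python3 - <<'E'
from h import *
r=env.read_camera("wrist");cv2.imwrite("pics/w2.png",r["pixels"][:,:,::-1])
E
```

```text
clock: 5.48
tcp_pos: [0.5776, -0.2151, 0.0118]
orientation: [0.026, -0.197, 0.98, -0.016]
wrist_force: [0.2, 0.7, 0.1]
finger_gap: 0.0849
clock: 5.9
tcp_pos: [0.5765, -0.2146, 0.0126]
orientation: [0.025, -0.198, 0.98, -0.015]
wrist_force: [0.4, 0.6, -1.6]
finger_gap: 0.0599
clock: 6.32
tcp_pos: [0.576, -0.2144, 0.0121]
orientation: [0.025, -0.199, 0.98, -0.015]
wrist_force: [-0.9, -0.5, 5.2]
finger_gap: 0.0593
t 6.3167 p [ 0.576  -0.2144  0.0121] q [-0.4911  0.5071 -0.2636  0.7426  0.0091 -0.8909] gap 0.059255449596748645 F [-0.9218 -0.479   5.198 ] T [0.2187 0.2457 0.0239]
x [-0.9199 -0.3898 -0.0432] y [-0.3883  0.9207 -0.0389] z [ 0.055  -0.019  -0.9983] yaw_y 112.86968293630134
```

View pics/w2.png

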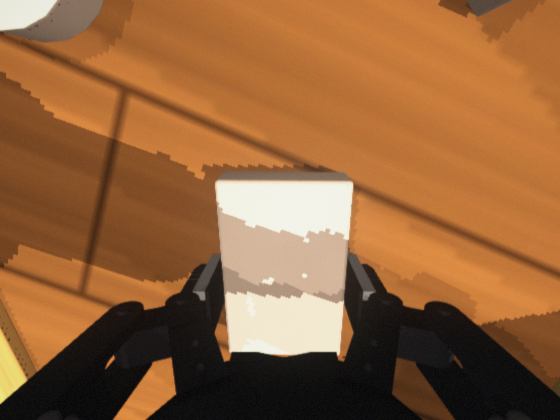

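```bash
python3 -m creep '{"hand":[50,50,50,50,50],"delta_pos":[[-0.001,-0.001,-0.02],[-0.002,-0.002,-0.045],[-0.002,-0.002,-0.045],[-0.002,-0.002,-0.045],[-0.002,-0.002,-0.045]],"turn":[0,0,0,0,0]}' 45; python3 -m creep '{"hand":[50,50,50,50,50],"delta_pos":[[-0.002,-0.002,-0.045],[-0.002,-0.002,-0.045],[-0.002,-0.002,-0.045],[-0.002,-0.002,-0.045],[0,0,-0.02]],"turn":[0,0,0,0,0]}'; python3 st.py; python3 to.py .68 .06 .4
```

```text
clock: 6.78
tcp_pos: [0.5755, -0.2146, 0.1723]
orientation: [0.024, -0.199, 0.98, -0.014]
wrist_force: [0.8, -0.4, -2.0]
finger_gap: 0.0588
clock: 7.2
tcp_pos: [0.5769, -0.2158, 0.3367]
orientation: [0.027, -0.199, 0.98, -0.016]
wrist_force: [0.8, -0.6, -1.1]
finger_gap: 0.0586
t 7.2 p [ 0.5769 -0.2158  0.3367] q [-0.4925  0.3399  0.3104  1.4795  0.009  -0.8924] gap 0.05864393567703077 F [ 0.8136 -0.557  -1.1206] T [-0.002   0.035  -0.0018]
x [-0.9197 -0.39   -0.0458] y [-0.3883  0.9206 -0.0425] z [ 0.0587 -0.0213 -0.998 ] yaw_y 112.8707080926746
units [-0.2566  0.264  -0.0788] rows 7.223030898750988 z [ 0.0587 -0.0213 -0.998 ] yaw_y 112.8707080926746 t 7.2
```

```bash
python3 -m creep '{"hand":[50,50,50,50,50],"delta_pos":[[-0.032,0.033,-0.01],[-0.032,0.033,-0.01],[-0.032,0.033,-0.01],[-0.032,0.033,-0.01],[-0.032,0.033,-0.01]],"turn":[0,0,0,0,0]}'; python3 -m creep '{"hand":[50,50,50,50,50],"delta_pos":[[-0.032,0.033,-0.01],[-0.032,0.033,-0.01],[-0.032,0.033,-0.01],[0,0,0],[0,0,0]],"turn":[0,0,0,1,1]}'; python3 -m creep '{"hand":[50,50,50,50,50],"delta_pos":[[0,0,0],[0,0,0],[0,0,0],[0,0,0],[0,0,0]],"turn":[1,1,1,1,1]}'; python3 -m creep '{"hand":[50,50,50,50,50],"delta_pos":[[0,0,0],[0,0,0],[0,0,0],[0,0,0],[0,0,0]],"turn":[1,1,1,1,1]}'; python3 st.py; python3 to.py .78 .07 .4
```

```text
clock: 7.62
tcp_pos: [0.6405, -0.0418, 0.3718]
orientation: [0.024, -0.198, 0.98, -0.014]
wrist_force: [1.4, -0.4, -1.3]
finger_gap: 0.0587
clock: 8.03
tcp_pos: [0.6798, 0.063, 0.3948]
orientation: [0.025, -0.113, 0.993, -0.012]
wrist_force: [0.1, -0.0, -1.4]
finger_gap: 0.0588
clock: 8.45
tcp_pos: [0.6789, 0.0601, 0.3952]
orientation: [0.027, 0.107, 0.994, -0.006]
wrist_force: [0.1, 0.2, -1.5]
finger_gap: 0.0592
clock: 8.87
tcp_pos: [0.6789, 0.0601, 0.3952]
orientation: [0.027, 0.32, 0.947, -0.0]
wrist_force: [0.5, 0.1, -1.9]
finger_gap: 0.0586
t 8.8667 p [0.6789 0.0601 0.3952] q [-0.0221  0.5458  0.7769  1.7498 -0.0173  0.629 ] gap 0.05860792242347119 F [ 0.5287  0.103  -1.8725] T [0.0364 0.0384 0.0278]
x [-0.7938  0.6059 -0.0523] y [0.6059 0.7953 0.0168] z [ 0.0518 -0.0184 -0.9985] yaw_y 52.69826611315041
units [-0.0931  0.0866  0.0004] rows 2.4386109273002066 z [ 0.0518 -0.0184 -0.9985] yaw_y 52.69826611315041 t 8.8667
```

```bash
python3 -m creep '{"hand":[50,50,50,50,50],"delta_pos":[[-0.013,0.045,0.002],[-0.013,0.045,0.002],[-0.028,0.025,0.002],[-0.028,0.025,0.002],[-0.028,0.025,0.002]],"turn":[0,0,0,0,0]}';python3 st.py; python3 -m creep '{"hand":[50,50,50,50,50],"delta_pos":[[-0.028,0.025,-0.01],[-0.028,0.025,-0.01],[-0.028,0.025,-0.01],[-0.028,0.025,-0.01],[-0.028,0.025,-0.01]],"turn":[0,0,0,0,0]}';python3 st.py
```

```text
clock: 9.28
tcp_pos: [0.7802, 0.0975, 0.3624]
orientation: [0.047, 0.317, 0.947, 0.008]
wrist_force: [0.4, -0.0, -2.1]
finger_gap: 0.0589
t 9.2833 p [0.7802 0.0975 0.3624] q [ 0.0286  0.8495  1.2604  1.8882 -0.0169  0.6738] gap 0.05890989704550041 F [ 0.4093 -0.0051 -2.0759] T [-0.0444  0.0789 -0.0215]
x [-0.7946  0.6013 -0.0835] y [0.5998 0.7989 0.0451] z [ 0.0938 -0.0142 -0.9955] yaw_y 53.099611731720024
clock: 9.7
tcp_pos: [0.8367, 0.0984, 0.3629]
orientation: [0.102, 0.315, 0.943, 0.032]
wrist_force: [0.5, -0.3, -2.2]
finger_gap: 0.0591
t 9.7 p [0.8367 0.0984 0.3629] q [ 0.0254  0.8603  1.2627  1.7601 -0.0097  0.6696] gap 0.059115790418724515 F [ 0.4744 -0.2728 -2.2214] T [0.0159 0.268  0.0139]
x [-0.7805  0.6011 -0.1717] y [0.5882 0.7992 0.1238] z [ 0.2116 -0.0044 -0.9773] yaw_y 53.64604086398286
```

```bash
python3 -m creep '{"hand":[50,50,50,50,50],"delta_pos":[[-0.027,0.026,0.0],[-0.027,0.026,0.0],[-0.027,0.026,0.0],[-0.027,0.026,0.0],[-0.027,0.026,0.0]],"turn":[0,0,0,0,0]}';python3 st.py; python3 -m creep '{"hand":[50,50,50,50,50],"delta_pos":[[-0.027,0.026,0.0],[-0.027,0.026,0.0],[-0.027,0.026,0.0],[-0.027,0.026,0.0],[-0.027,0.026,0.0]],"turn":[0,0,0,0,0]}';python3 st.py
```

```text
clock: 10.12
tcp_pos: [0.9019, 0.1065, 0.3454]
orientation: [0.151, 0.312, 0.936, 0.053]
wrist_force: [0.1, -0.2, -2.7]
finger_gap: 0.0587
t 10.1167 p [0.9019 0.1065 0.3454] q [ 0.0309  0.8996  1.2628  1.6126 -0.0049  0.6741] gap 0.05865313289664034 F [ 0.1378 -0.2111 -2.749 ] T [-0.0508  0.3773 -0.0318]
x [-0.7592  0.6011 -0.2497] y [0.5691 0.7992 0.1935] z [ 0.3159  0.0049 -0.9488] yaw_y 54.54594760677809
clock: 10.53
tcp_pos: [0.9589, 0.1138, 0.3448]
orientation: [0.202, 0.308, 0.926, 0.075]
wrist_force: [0.6, 0.2, -3.0]
finger_gap: 0.0586
t 10.5333 p [0.9589 0.1138 0.3448] q [ 0.0353  0.9235  1.2627  1.4751 -0.0003  0.678 ] gap 0.05861067169489857 F [ 0.5779  0.1542 -3.0345] T [-0.0101  0.5273  0.0011]
x [-0.728   0.6019 -0.3283] y [0.5411 0.7984 0.264 ] z [ 0.421   0.0146 -0.9069] yaw_y 55.87497026945076
```

```bash
cat > bn.py <<'E'
from h import *
np.set_printoptions(precision=4,suppress=True)
r=env.read_camera("wrist");cv2.imwrite("pics/w3.png",r["pixels"][:,:,::-1])
s=env.get_state();M=rot(s["orientation"]);P=cloud(r);hsv=cv2.cvtColor(r["pixels"],cv2.COLOR_RGB2HSV)
A=(P-np.array(s["tcp_pos"]))@M
m=(hsv[...,1]<70)&(abs(A[...,0])<.06)&(abs(A[...,1])<.027)&(abs(A[...,2]+.009)<.012)
k,l,st,ce=cv2.connectedComponentsWithStats(m.astype(np.uint8)); i=1+st[1:,4].argmax()
T=A[l==i];c0=T.mean(0)
for _ in range(4):
    n=np.linalg.svd(T-c0,full_matrices=False)[2][2]; n*=-np.sign(n[2]); d=(T-c0)@n; T=T[abs(d)<.0025]; c0=T.mean(0)
print(len(T),"n tool",n,"n world",M@n,"std",d.std(),T.min(0),T.max(0),c0); print(cv2.minAreaRect((T[:,:2]*1000).astype(np.float32)))
E
python3 bn.py
```

```text
8773 n tool [-0.0441 -0.0358 -0.9984] n world [-0.4095 -0.0699  0.9096] std 0.000578400995943489 [ 0.0085 -0.027  -0.0117] [ 0.0515  0.027  -0.0055] [ 0.0319  0.0014 -0.0086]
((29.93467903137207, 0.0029735565185546875), (42.899208068847656, 54.077613830566406), 0.19138795137405396)
```

View pics/w3.png

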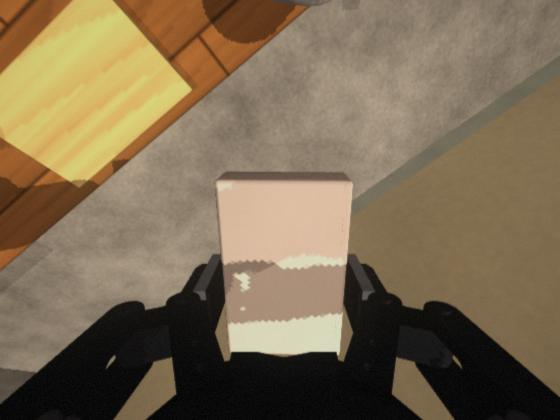

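```bash
cat > board.py <<'E'
from h import *
a=np.load("fit_top.npz");b=np.load("fit_scene.npz")
n=a["n"]+b["n"];n/=np.linalg.norm(n)
up=np.array([0,0,1])-n*n[2]; up/=np.linalg.norm(up); sd=np.cross(n,up); xb=(up-sd)/2**.5; yb=(up+sd)/2**.5
Oa=a["c0"]-.1052*a["xb"]-.0902*a["yb"]; Ob=b["c0"]-.0910*b["xb"]-.1005*b["yb"]
O=(Oa+Ob)/2; B=np.stack([xb,yb,n],1)
nt=np.array([-.044,-.036,-.998]);nt/=np.linalg.norm(nt); xt=np.array([-1,0,0.]);xt-=nt*(xt@nt);xt/=np.linalg.norm(xt);T=np.stack([xt,np.cross(nt,xt),nt],1)
Rt=B@T.T
E
python3 - <<'E'
from board import *
np.set_printoptions(precision=4,suppress=True)
print(Oa,Ob,O);print(B);print("tool target\n",Rt)
M=rot(env.get_state()["orientation"]); print(M@nt, np.degrees(np.arccos((M@nt)@n)), (R.from_matrix(Rt@M.T).as_rotvec(degrees=True)), R.from_matrix(M.T@Rt).as_rotvec(degrees=True))
E
```

```text
[0.4841 0.0684 0.035 ] [0.4828 0.0706 0.0362] [0.4834 0.0695 0.0356]
[[ 0.6335  0.6083 -0.4781]
 [-0.6959  0.7181 -0.0085]
 [ 0.3381  0.3381  0.8783]]
tool target
 [[-0.6119  0.6262  0.4832]
 [ 0.6956  0.7168 -0.048 ]
 [-0.3764  0.3068 -0.8742]]
[-0.4097 -0.07    0.9095] 5.567969815682592 [ 0.0314 -4.0224 -7.9888] [ 0.1899 -5.3144  7.1918]
```

```bash
python3 - <<'E'
from h import *
import pickle
D=pickle.load(open("d0.pkl","rb"));P=cloud(D["top"]);Q=P[40:160,430:550].reshape(-1,3);Q=Q[Q[:,2]<.9];print(Q[:,2].max(),Q[Q[:,2].argmax()]); print(Q[Q[:,2]>.05].min(0),Q[Q[:,2]>.05].max(0))
Q=P.reshape(-1,3); k=(Q[:,2]<.9); print(Q[k][:,2].max())
for x in (.5,.6,.7,.8,.9):
  print(x,[round(float(Q[k&(abs(Q[:,0]-x)<.05)&(abs(Q[:,1]-y)<.05)][:,2].max(initial=-9)),2) for y in np.arange(-.7,.3,.1)])
E
python3 to.py .78 -.45 .36
```

```text
0.2238463973769551 [ 0.77622371 -0.61496095  0.2238464 ]
[ 0.66186569 -0.7393902   0.09432782] [ 0.901356   -0.49929385  0.2238464 ]
0.2238463973769551
0.5 [0.01, 0.01, 0.03, 0.03, 0.03, 0.03, 0.01, 0.09, 0.09, 0.08]
0.6 [0.01, 0.01, 0.01, 0.01, 0.02, 0.03, 0.12, 0.15, 0.15, 0.12]
0.7 [0.19, 0.22, 0.11, 0.01, 0.01, 0.01, 0.12, 0.21, 0.21, 0.02]
0.8 [0.22, 0.22, 0.12, 0.01, 0.01, 0.09, 0.09, 0.02, 0.02, 0.12]
0.9 [0.11, 0.11, 0.11, 0.01, 0.01, 0.01, 0.03, 0.02, 0.02, 0.12]
units [-0.267  -0.6795 -0.123 ] rows 14.202984871493149 z [ 0.4229  0.0148 -0.906 ] yaw_y 55.907890184104865 t 10.5833
```

```bash
python3 to.py .72 -.40 .38; python3 -m creep '{"hand":[50,50,50,50,50],"delta_pos":[[-0.014,-0.049,-0.011],[-0.014,-0.049,-0.011],[-0.014,-0.049,-0.011],[-0.014,-0.049,-0.011],[-0.014,-0.049,-0.011]],"turn":[0,0,0,0,0]}'; python3 -m creep '{"hand":[50,50,50,50,50],"delta_pos":[[-0.014,-0.049,-0.011],[-0.014,-0.049,-0.011],[-0.014,-0.049,-0.011],[-0.014,-0.049,-0.011],[-0.014,-0.049,-0.011]],"turn":[0,0,0,0,0]}'; python3 st.py;python3 to.py .72 -.40 .38
```

```text
units [-0.1831 -0.6635 -0.1765] rows 13.630984828904008 z [ 0.4229  0.0148 -0.906 ] yaw_y 55.907890184104865 t 10.5833
clock: 11.0
tcp_pos: [0.8786, -0.0683, 0.3526]
orientation: [0.202, 0.308, 0.927, 0.075]
wrist_force: [1.0, -1.0, -1.3]
finger_gap: 0.0587
clock: 11.42
tcp_pos: [0.7949, -0.2592, 0.3596]
orientation: [0.202, 0.308, 0.926, 0.075]
wrist_force: [1.1, -1.6, -2.5]
finger_gap: 0.0588
t 11.4167 p [ 0.7949 -0.2592  0.3596] q [-0.4841  0.522   0.556   1.2214  0.2106  0.1998] gap 0.05881209403988121 F [ 1.0768 -1.6385 -2.5131] T [-0.0346  0.4743 -0.0491]
x [-0.7279  0.602  -0.3282] y [0.5411 0.7984 0.2643] z [ 0.4211  0.0148 -0.9069] yaw_y 55.87242897685556
units [-0.0462 -0.1844 -0.0652] rows 3.854832042301517 z [ 0.4211  0.0148 -0.9069] yaw_y 55.87242897685556 t 11.4167
```

```bash
python3 -m creep '{"hand":[50,50,50,50,50],"delta_pos":[[-0.011,-0.047,-0.02],[-0.011,-0.047,-0.02],[-0.011,-0.047,-0.02],[-0.011,-0.047,-0.02],[0,0,0]],"turn":[0,0,0,0,1]}'; python3 st.py; python3 to.py .79 -.49 .50
```

```text
clock: 11.83
tcp_pos: [0.7094, -0.4081, 0.3902]
orientation: [0.2, 0.353, 0.911, 0.081]
wrist_force: [0.6, -0.1, -1.5]
finger_gap: 0.0586
t 11.8333 p [ 0.7094 -0.4081  0.3902] q [-0.7212  0.543   0.6732  1.3705  0.2874  0.0661] gap 0.05860905432526015 F [ 0.5802 -0.147  -1.4756] T [-0.0332  0.5326 -0.0313]
x [-0.6715  0.6748 -0.3061] y [0.6099 0.7379 0.289 ] z [ 0.4209  0.0074 -0.9071] yaw_y 50.42755931739044
units [-0.1787  0.0255 -0.0829] rows 3.8104630738059617 z [ 0.4209  0.0074 -0.9071] yaw_y 50.42755931739044 t 11.8333
```

```bash
python3 -m creep '{"hand":[50,50,50,50,50],"delta_pos":[[-0.036,0.005,-0.017],[-0.036,0.005,-0.017],[-0.036,0.005,-0.017],[-0.036,0.005,-0.017],[-0.036,0.005,-0.017]],"turn":[0,0,0,0,0]}'; python3 st.py
```

```text
clock: 12.25
tcp_pos: [0.7535, -0.4471, 0.4457]
orientation: [0.222, 0.351, 0.906, 0.08]
wrist_force: [-0.1, -0.0, -3.7]
finger_gap: 0.0586
t 12.25 p [ 0.7535 -0.4471  0.4457] q [-0.7255  0.7896  1.2604  1.6668  0.3     0.0719] gap 0.058610876783194946 F [-0.0993 -0.0295 -3.6617] T [-0.0105  0.5987 -0.0215]
x [-0.6547  0.6724 -0.3454] y [0.6015 0.7401 0.3006] z [ 0.4577 -0.011  -0.889 ] yaw_y 50.89705450967281
```

```bash
python3 to.py .83 -.527 .4457; python3 -m creep '{"hand":[50,50,50,50,50],"delta_pos":[[-0.032,-0.002,-0.01],[-0.032,-0.002,-0.01],[-0.03,-0.002,-0.01],[0,0,0],[0,0,0]],"turn":[0,0,0,0,0.5]}'; python3 st.py;python3 - <<'E'
from board import *
M=rot(env.get_state()["orientation"]); print(M@nt, np.degrees(np.arccos((M@nt)@n)), R.from_matrix(M.T@Rt).as_rotvec(degrees=True))
E
```

```text
units [-0.1297 -0.0164  0.0449] rows 2.6518562332321167 z [ 0.4577 -0.011  -0.889 ] yaw_y 50.89705450967281 t 12.25
clock: 12.67
tcp_pos: [0.7572, -0.4749, 0.4694]
orientation: [0.255, 0.371, 0.89, 0.077]
wrist_force: [-0.7, 0.1, -2.0]
finger_gap: 0.0588
t 12.6667 p [ 0.7572 -0.4749  0.4694] q [-0.7511  0.776   1.264   1.614   0.3153  0.1104] gap 0.05877579822395812 F [-0.6894  0.0929 -1.9611] T [0.0023 0.6799 0.001 ]
x [-0.595   0.6989 -0.3968] y [0.6206 0.7133 0.3257] z [ 0.5106 -0.0525 -0.8582] yaw_y 48.9719694178588
[-0.50597989 -0.00404002  0.86253581] 1.8543744550324655 [ 1.08443387  1.48256317 -0.36898208]
```

```bash
cat > tgt.py <<'E'
import sys
from board import *
np.set_printoptions(precision=4,suppress=True)
s=env.get_state();M=rot(s["orientation"]);p=np.array(s["tcp_pos"])
b=np.array([float(a) for a in sys.argv[1:4]])/1000
c=np.array([.002,0,.002])
bc=B.T@(p+M@c-O)*1000
print("blank centre in bed now",bc,"units",M.T@(O+B@b-M@c-p)/.8,"rows",np.linalg.norm(O+B@b-M@c-p)/.0417,"world",O+B@b-M@c,"t",s["clock"],"F",np.array(s["wrist_force"]))
E
python3 tgt.py 80 60 60
python3 - <<'E'
from board import *
import pickle
np.set_printoptions(precision=4,suppress=True)
D=pickle.load(open("d0.pkl","rb"))
for c in ("top","scene"):
    P=cloud(D[c]);A=(P-O)@B*1000
    m=(A[...,2]>6)&(A[...,2]<75)&(A[...,0]>40)&(A[...,0]<215)&(A[...,1]>30)&(A[...,1]<185)
    Q=A[m];print(c,len(Q),Q.min(0),Q.max(0))
    for z0,z1 in ((6,20),(20,50),(50,60)):
        q=Q[(Q[:,2]>z0)&(Q[:,2]<z1)]
        u=(q[:,0]-q[:,1])/2**.5;w=(q[:,0]+q[:,1])/2**.5
        if len(q): print(z0,len(q),"xy",np.percentile(q,[1,99],axis=0)[:,:2].tolist(),"across",np.percentile(u,[1,99]),"along",np.percentile(w,[1,99]))
    for t in ("fence_long","fence_short","jaw_grip"): pass
E
```

```text
blank centre in bed now [697.0402 -77.7145 252.5784] units [0.7872 0.1708 0.1832] rows 15.848947711735944 world [0.5421 0.0551 0.1382] t 12.6667 F [-0.6894  0.0929 -1.9611]
top 632 [132.1684  95.8703   6.3861] [214.6387 184.1641  57.9116]
6 412 xy [[134.17962289234327, 97.41856301570071], [214.10933547290375, 181.09044906595236]] across [ 5.2196 47.9565] along [183.197  269.3887]
20 106 xy [[138.52995814782864, 102.0052240158517], [207.08017367430222, 169.48636224598104]] across [ 7.5065 42.8519] along [185.5698 260.9547]
50 114 xy [[182.29374026079878, 144.01413275507696], [206.88317947910372, 169.0383958943947]] across [17.9843 34.3458] along [235.732  260.0626]
scene 766 [131.4329  93.2017   6.0061] [214.894  183.3535  57.3752]
6 414 xy [[132.43966083686803, 117.62399193847864], [213.94819615558467, 182.1394264334736]] across [ 1.8246 43.0935] along [185.1152 268.5837]
20 269 xy [[134.90313757592978, 98.68540497477267], [205.71843193406414, 169.63216598467594]] across [ 6.0905 44.3311] along [182.9292 259.6539]
50 83 xy [[178.75289312762106, 146.3798479514067], [205.2756769721501, 169.69776578519568]] across [16.9259 33.2588] along [233.8432 259.1766]
```

```bash
python3 tgt.py 80 60 150; python3 -m creep '{"hand":[50,50,50,50,50],"delta_pos":[[0.049,0.011,0.005],[0.049,0.011,0.005],[0.049,0.011,0.005],[0.049,0.011,0.005],[0.049,0.011,0.005]],"turn":[0,0,0,0,0]}'; python3 -m creep '{"hand":[50,50,50,50,50],"delta_pos":[[0.049,0.011,0.005],[0.049,0.011,0.005],[0.049,0.011,0.005],[0.049,0.011,0.005],[0.049,0.011,0.005]],"turn":[0,0,0,0,0]}'; python3 tgt.py 80 60 150; python3 st.py
```

```text
blank centre in bed now [697.0402 -77.7145 252.5784] units [0.7794 0.1689 0.071 ] rows 15.3594487559998 world [0.4991 0.0543 0.2172] t 12.6667 F [-0.6894  0.0929 -1.9611]
clock: 13.08
tcp_pos: [0.7024, -0.3521, 0.413]
orientation: [0.255, 0.371, 0.89, 0.077]
wrist_force: [0.7, 0.1, -1.5]
finger_gap: 0.0586
clock: 13.5
tcp_pos: [0.6226, -0.1838, 0.3329]
orientation: [0.255, 0.37, 0.89, 0.077]
wrist_force: [-0.1, -0.2, -1.2]
finger_gap: 0.0592
blank centre in bed now [363.0662   3.2696 194.6478] units [0.3572 0.0695 0.0302] rows 7.005446662053927 world [0.4991 0.0543 0.2172] t 13.5 F [-0.1075 -0.2392 -1.1503]
t 13.5 p [ 0.6226 -0.1838  0.3329] q [-0.5013  0.0376 -0.2114  0.8189  0.202   0.3395] gap 0.05919780510460888 F [-0.1075 -0.2392 -1.1503] T [0.0214 0.6424 0.0737]
x [-0.5959  0.6987 -0.3959] y [0.6199 0.7136 0.3263] z [ 0.5105 -0.051  -0.8584] yaw_y 49.02173513381878
```

```bash
python3 -m creep '{"hand":[50,50,50,50,50],"delta_pos":[[0.045,0.009,0.004],[0.045,0.009,0.004],[0.045,0.009,0.004],[0.045,0.009,0.004],[0.045,0.009,0.004]],"turn":[0,0,0,0,0]}'; python3 -m creep '{"hand":[50,50,50,50,50],"delta_pos":[[0.044,0.008,0.003],[0.044,0.008,0.003],[0.044,0.008,0.003],[0,0,0],[0,0,0]],"turn":[0,0,0,0,0]}'; python3 tgt.py 80 60 40; python3 st.py
```

```text
clock: 13.92
tcp_pos: [0.5459, -0.0336, 0.2601]
orientation: [0.255, 0.37, 0.89, 0.078]
wrist_force: [0.8, 0.7, -2.6]
finger_gap: 0.0585
clock: 14.33
tcp_pos: [0.4979, 0.0541, 0.2176]
orientation: [0.253, 0.369, 0.891, 0.078]
wrist_force: [0.8, -0.1, -1.0]
finger_gap: 0.0588
blank centre in bed now [ 79.5395  59.2874 150.9374] units [0.0085 0.003  0.1384] rows 2.6604463521252195 world [0.5517 0.0553 0.1206] t 14.3333 F [ 0.7631 -0.1027 -0.9872]
t 14.3333 p [0.4979 0.0541 0.2176] q [-0.0343 -0.208  -0.7234  0.5199 -0.0305  0.7421] gap 0.058804723293411465 F [ 0.7631 -0.1027 -0.9872] T [ 0.0216  0.5855 -0.0038]
x [-0.5998  0.6965 -0.3938] y [0.6177 0.7159 0.3255] z [ 0.5087 -0.048  -0.8596] yaw_y 49.214154073280206
```

Over the board; I descend to 30 mm clearance and check with the cameras.

```bash
python3 -m creep '{"hand":[50,50,50,50,50],"delta_pos":[[0.002,0.001,0.035],[0.002,0.001,0.035],[0.002,0.001,0.035],[0.002,0,0.033],[0,0,0]],"turn":[0,0,0,0,0]}'; python3 tgt.py 80 60 14; python3 bn.py
python3 - <<'E'
from board import *
np.set_printoptions(precision=1,suppress=True)
print("angle",np.degrees(np.arccos((rot(env.get_state()["orientation"])@nt)@n)))
for c in ("top","scene"):
    r=env.read_camera(c);cv2.imwrite(f"pics/{c}4.png",r["pixels"][80:320,60:430][:,:,::-1])
    cv2.imwrite(f"pics/{c}4.png",cv2.resize(r["pixels"][90:350,80:430],None,fx=2.2,fy=2.2)[:,:,::-1])
E
```

```text
clock: 14.75
tcp_pos: [0.5541, 0.0514, 0.1181]
orientation: [0.252, 0.372, 0.89, 0.076]
wrist_force: [-0.6, -0.5, -2.9]
finger_gap: 0.059
blank centre in bed now [83.3678 57.8966 36.7069] units [0.0061 0.0032 0.028 ] rows 0.5527915025315949 world [0.5641 0.0555 0.0978] t 14.75 F [-0.5865 -0.5136 -2.932 ]
3756 n tool [-0.0484 -0.0368 -0.9981] n world [-0.4991 -0.0091  0.8665] std 0.0005014932132629518 [-0.0443 -0.027  -0.0067] [-0.0149  0.027  -0.0013] [-0.0299  0.0013 -0.0039]
((-30.869308471679688, 0.2862834930419922), (56.68931579589844, 27.32706642150879), 82.7265396118164)
angle 1.5439277475652462
```

View pics/top4.png

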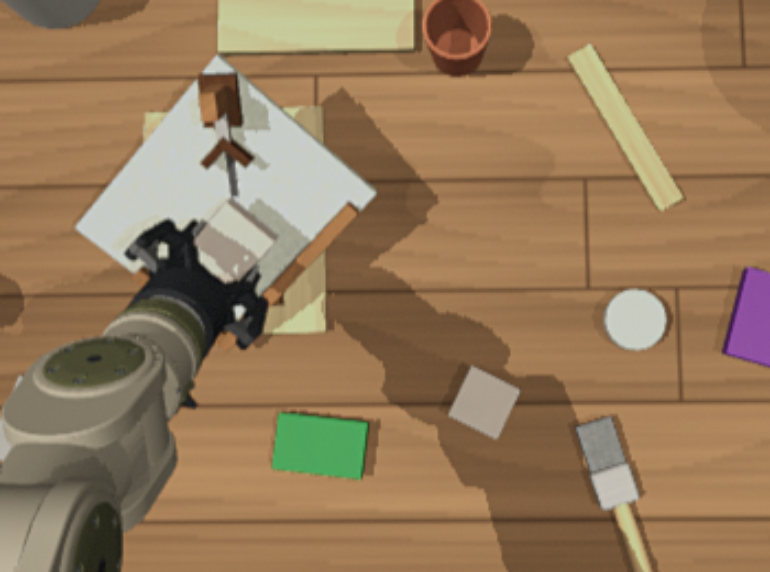

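View pics/scene4.png

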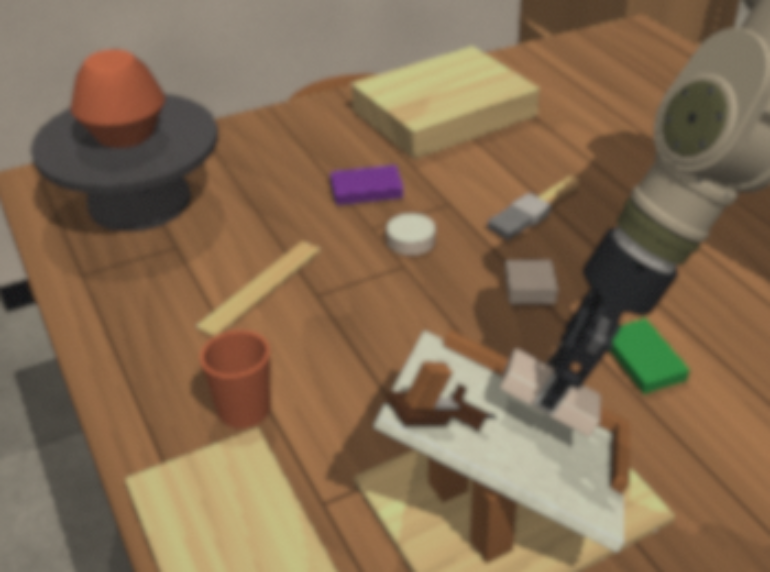

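View pics/w3.png

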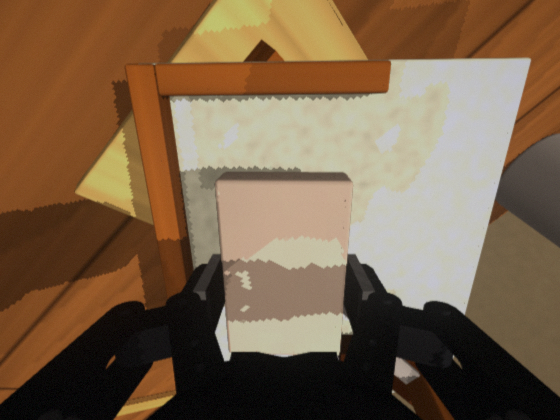

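```bash
python3 -m creep '{"hand":[50,50,50,50,50],"delta_pos":[[0.002,0.001,0.007],[0.002,0.001,0.007],[0.001,0.001,0.007],[0.001,0.001,0.005],[0,0,0]],"turn":[0,0,0,0,0]}'; python3 tgt.py 80 60 10;python3 -m creep '{"hand":[50,50,50,50,50],"delta_pos":[[0,0,0.001],[0,0,0.001],[0,0,0.001],[0,0,0],[0,0,0]],"turn":[0,0,0,0,0]}'; python3 tgt.py 80 60 10
```

```text
clock: 15.32
tcp_pos: [0.5633, 0.0577, 0.1021]
orientation: [0.253, 0.37, 0.89, 0.077]
wrist_force: [-0.2, -0.2, -2.1]
finger_gap: 0.0591
blank centre in bed now [79.3856 62.5281 18.1601] units [-0.0001 -0.003   0.0103] rows 0.2053922922916082 world [0.566  0.0555 0.0942] t 15.3167 F [-0.1656 -0.1545 -2.1376]
clock: 15.73
tcp_pos: [0.5645, 0.0573, 0.1006]
orientation: [0.254, 0.371, 0.89, 0.077]
wrist_force: [-0.5, -0.7, -1.7]
finger_gap: 0.059
blank centre in bed now [79.9559 62.5576 16.2765] units [ 0.0005 -0.0031  0.0079] rows 0.16253541503031144 world [0.566  0.0555 0.0942] t 15.7333 F [-0.4967 -0.7033 -1.716 ]
```

```bash
python3 -m creep '{"hand":[50,50,50,50,50],"delta_pos":[[0,0,0.001],[0,0,0.001],[0,0,0.001],[0,0,0.001],[0,0,0]],"turn":[0,0,0,0,0]}'; python3 tgt.py 80 60 10;python3 -m creep '{"hand":[50,50,50,50,50],"delta_pos":[[0,0,0.001],[0,0,0.001],[0,0,0.001],[0,0,0],[0,0,0]],"turn":[0,0,0,0,0]}'; python3 tgt.py 80 60 10
```

```text
clock: 16.15
tcp_pos: [0.5662, 0.0571, 0.0976]
orientation: [0.253, 0.371, 0.89, 0.077]
wrist_force: [-0.4, 0.5, -2.3]
finger_gap: 0.0589
blank centre in bed now [80.102  62.3889 12.8935] units [ 0.0004 -0.0029  0.0037] rows 0.09001462963490184 world [0.566  0.0555 0.0942] t 16.15 F [-0.4263  0.4594 -2.2584]
clock: 16.57
tcp_pos: [0.5673, 0.0569, 0.0963]
orientation: [0.254, 0.371, 0.89, 0.077]
wrist_force: [-5.4, -0.4, 5.8]
finger_gap: 0.0587
blank centre in bed now [80.5056 62.4912 11.1441] units [ 0.0007 -0.0031  0.0014] rows 0.06684881531553423 world [0.566  0.0555 0.0942] t 16.5667 F [-5.3719 -0.415   5.8238]
```

```bash
python3 -m creep '{"hand":[50,72,72,72,72],"delta_pos":[[0,0,0],[0,0,0],[0,0,-0.02],[0,0,-0.03],[0,0,-0.03]],"turn":[0,0,0,0,0]}' 20; python3 -m creep '{"hand":[72,72,72,72,72],"delta_pos":[[0,0,-0.03],[0,0,-0.03],[0,0,-0.02],[0,0,0],[0,0,0]],"turn":[0,0,0,0,0]}'; python3 st.py
python3 - <<'E'
from h import *
r=env.read_camera("wrist");cv2.imwrite("pics/w5.png",r["pixels"][:,:,::-1])
r=env.read_camera("scene");cv2.imwrite(f"pics/s5.png",cv2.resize(r["pixels"][180:380,180:420],None,fx=2.8,fy=2.8)[:,:,::-1])
E
```

```text
clock: 16.98
tcp_pos: [0.5345, 0.0602, 0.1509]
orientation: [0.253, 0.371, 0.89, 0.077]
wrist_force: [0.1, 0.3, 0.2]
finger_gap: 0.072
clock: 17.4
tcp_pos: [0.5034, 0.0635, 0.2074]
orientation: [0.255, 0.37, 0.89, 0.078]
wrist_force: [-0.2, -0.7, -0.4]
finger_gap: 0.0723
t 17.4 p [0.5034 0.0635 0.2074] q [-0.0055 -0.1848 -0.7355  0.4813 -0.0473  0.7702] gap 0.07233650498952934 F [-0.155  -0.7419 -0.3507] T [ 0.0192  0.5093 -0.0468]
x [-0.5954  0.6988 -0.3965] y [0.619  0.7135 0.3281] z [ 0.5122 -0.0501 -0.8574] yaw_y 49.05717900948564
```

View pics/w5.png

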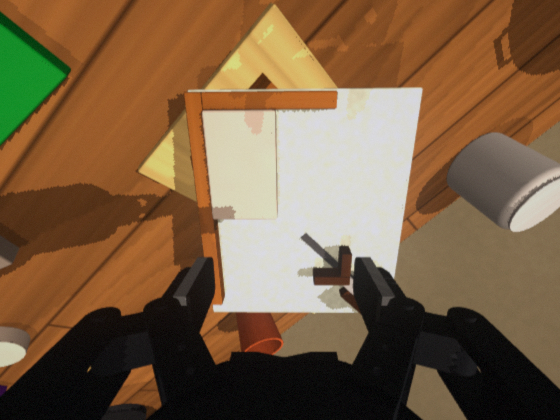

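View pics/s5.png

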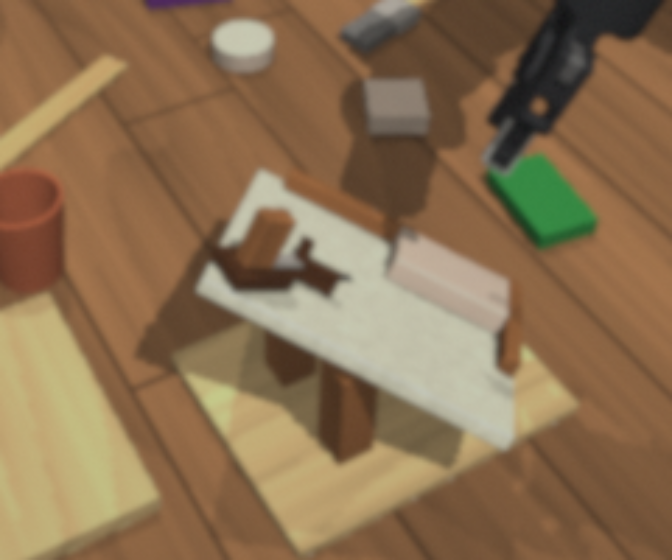

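```bash
cat > jt.py <<'E'
import sys
from board import *
np.set_printoptions(precision=4,suppress=True)
s=env.get_state();M=rot(s["orientation"]);p=np.array(s["tcp_pos"])
al,ac,z=[float(a)/1000 for a in sys.argv[1:4]]
U=(B[:,0]+B[:,1])/2**.5; A=(B[:,0]-B[:,1])/2**.5
q=B.T@(p-O)*1000; x=M.T@U
F=np.array(s["wrist_force"])
print("t",s["clock"],"along",(q[0]+q[1])/2**.5,"across",(q[0]-q[1])/2**.5,"h",q[2],"units",M.T@(O+U*al+A*ac+B[:,2]*z-p)/.8,"rows",np.linalg.norm(O+U*al+A*ac+B[:,2]*z-p)/.0417)
print("U in tool",x,"turn to align +x with U",np.degrees(np.arctan2(x[1],x[0])),"gap",s["finger_gap"],"F along,across,n",F@U,F@A,F@n)
E
python3 jt.py 295 25.5 140
python3 - <<'E'
from board import *
np.set_printoptions(precision=1,suppress=True)
for c in ("top","scene","wrist"):
    r=env.read_camera(c);P=(cloud(r)-O)@B*1000;hsv=cv2.cvtColor(r["pixels"],cv2.COLOR_RGB2HSV)
    m=(P[...,2]>16.5)&(P[...,2]<24)&(P[...,0]>-20)&(P[...,0]<120)&(P[...,1]>-20)&(P[...,1]<90)&(hsv[...,1]<90)
    Q=P[m]; print(c,len(Q),np.percentile(Q,[1,50,99],axis=0).tolist() if len(Q) else "", cv2.minAreaRect(Q[:,:2].astype(np.float32)) if len(Q) else "")
E
```

```text
t 17.5 along 97.57837888047287 across 6.393626291483392 h 139.8200864141352 units [-0.1901  0.1589  0.0098] rows 4.756453259526035
U in tool [-0.7016  0.7118  0.0348] turn to align +x with U 134.58618634952634 gap 0.07193689044351533 F along,across,n -0.45238336720451444 0.7332876083382631 -0.18524903958086542
top 976 [[2.1287648575524964, 0.45077943130604714, 16.600918316137417], [52.79365559562915, 31.29635518826435, 19.096583975733033], [96.53291618438783, 59.044111838943415, 22.298942082952976]] ((48.714393615722656, 29.26120948791504), (98.10200500488281, 60.94541931152344), 0.032163944095373154)
scene 607 [[-1.9780032806251757, -12.070438815311828, 16.60582112246922], [47.927284118075875, 33.84895579449532, 20.40768020498596], [95.16858338868674, 60.529976277891066, 22.459010040078297]] ((46.66319274902344, 23.826486587524414), (98.94605255126953, 75.53976440429688), 0.14555275440216064)
wrist 7529 [[-0.032660231315760686, -1.652971665730243, 17.60602777341057], [42.12456292798554, 27.625118769137348, 19.3610615548543], [93.307885361487, 56.36407559534798, 20.92345284534494]] ((47.01115036010742, 43.4795036315918), (95.80126190185547, 91.9078598022461), 0.2976428270339966)
```

```bash
python3 -m creep '{"hand":[40,0,0,0,0],"delta_pos":[[-0.038,0.032,0.002],[-0.038,0.032,0.002],[-0.038,0.032,0.002],[-0.038,0.032,0.002],[-0.038,0.031,0.002]],"turn":[0,0,0,0,0]}' 30; python3 -m creep '{"hand":[0,0,0,0,0],"delta_pos":[[0,0,0],[0,0,0],[0,0,0],[0,0,0],[0,0,0]],"turn":[-1,-1,-1,-1,-1]}';  python3 -m creep '{"hand":[0,0,0,0,0],"delta_pos":[[0,0,0],[0,0,0],[0,0,0],[0,0,0],[0,0,0]],"turn":[-1,-1,-1,-1,-0.1]}'; python3 jt.py 290 25.5 37; python3 st.py
```

```text
clock: 18.07
tcp_pos: [0.6777, 0.0474, 0.2994]
orientation: [0.253, 0.371, 0.89, 0.077]
wrist_force: [-0.3, -0.3, 0.3]
finger_gap: 0.011
clock: 18.48
tcp_pos: [0.6761, 0.0474, 0.2982]
orientation: [0.263, 0.167, 0.95, 0.02]
wrist_force: [0.2, -0.1, -0.7]
finger_gap: -0.0002
clock: 18.9
tcp_pos: [0.676, 0.0475, 0.2985]
orientation: [0.263, -0.004, 0.965, -0.027]
wrist_force: [0.4, -1.2, -0.1]
finger_gap: -0.0001
t 18.9 along 294.4312336150509 across 25.45570862147511 h 138.98212300591416 units [0.0097 0.0075 0.127 ] rows 2.447922258177996
U in tool [-0.9995 -0.0039  0.0328] turn to align +x with U -179.77464700776036 gap -6.77972710631853e-05 F along,across,n 0.2684836735301328 1.2289248603864822 -0.25060040845728315
t 18.9 p [0.676  0.0475 0.2985] q [-0.0341  0.0973 -0.2347  0.7054 -0.0329 -0.0507] gap -6.77972710631853e-05 F [ 0.3775 -1.2224 -0.0917] T [0.0226 0.4502 0.0049]
x [-0.862  -0.0212 -0.5064] y [ 0.0072  0.9985 -0.0541] z [ 0.5068 -0.0502 -0.8606] yaw_y 89.58921247766436
```

```bash
python3 -m creep '{"hand":[0,0,0,0,0],"delta_pos":[[0.002,0.002,0.032],[0.002,0.002,0.032],[0.002,0.002,0.032],[0.003,0.002,0.031],[0,0,0]],"turn":[0,0,0,0,0]}'; python3 jt.py 280 25.5 37
python3 - <<'E'
from h import *
r=env.read_camera("scene");cv2.imwrite(f"pics/s6.png",cv2.resize(r["pixels"][180:380,180:420],None,fx=2.8,fy=2.8)[:,:,::-1])
E
```

```text
clock: 19.32
tcp_pos: [0.7195, 0.0486, 0.201]
orientation: [0.259, -0.001, 0.966, -0.026]
wrist_force: [-0.3, 1.0, -0.8]
finger_gap: -0.0004
t 19.3167 along 286.08029210941214 across 25.109216561794867 h 32.57816007703835 units [ 0.0075 -0.0008 -0.0057] rows 0.1805348219475486
U in tool [-0.9997  0.0004  0.0248] turn to align +x with U 179.97494880860032 gap -0.00042547087462698136 F along,across,n -0.5812724346021433 -0.9639172226394191 -0.5577869164364919
```

View pics/s6.png

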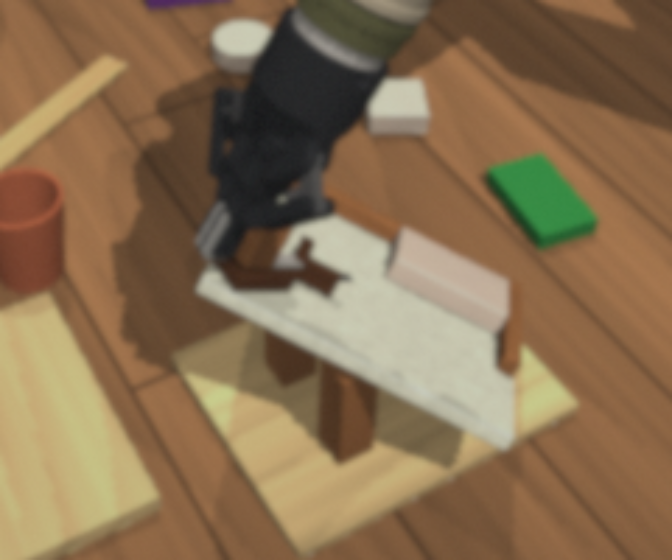

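```bash
python3 -m creep '{"hand":[0,0,0,0,0],"delta_pos":[[0.006,0,-0.002],[0.006,0,-0.002],[0.006,0,-0.001],[0.006,0,0],[0.006,0,0]],"turn":[0,0,0,0,0]}'; python3 jt.py 260 25.5 37;python3 -m creep '{"hand":[0,0,0,0,0],"delta_pos":[[0.008,0,0],[0.008,0,0],[0.008,0,0],[0.008,0,0],[0.008,0,0]],"turn":[0,0,0,0,0]}'; python3 jt.py 220 25.5 37
```

```text
clock: 19.78
tcp_pos: [0.6987, 0.0485, 0.2017]
orientation: [0.265, -0.002, 0.964, -0.027]
wrist_force: [0.8, 0.4, 1.7]
finger_gap: -0.0001
t 19.7833 along 268.10481923245277 across 24.79492876861082 h 43.14696282299912 units [ 0.0104 -0.0004  0.0073] rows 0.24452245324453056
U in tool [-0.9993 -0.0014  0.0376] turn to align +x with U -179.9214055130651 gap -7.253461318567169e-05 F along,across,n 1.5262731894742958 -0.4252114830385128 1.090150948256593
clock: 20.2
tcp_pos: [0.6709, 0.0478, 0.1838]
orientation: [0.264, -0.003, 0.964, -0.027]
wrist_force: [0.9, -0.1, 1.8]
finger_gap: 0.0
t 20.2 along 235.13684597815333 across 24.979966716494307 h 40.75826752015803 units [ 0.0191 -0.0003  0.0041] rows 0.374222998167101
U in tool [-0.9994 -0.0015  0.0357] turn to align +x with U -179.91287889616308 gap 4.263145757403809e-05 F along,across,n 1.7083566660478577 0.1660481416411263 1.16459681591271
```

```bash
python3 -m creep '{"hand":[0,0,0,0,0],"delta_pos":[[0.006,0,0.001],[0.006,0,0.001],[0.006,0,0.001],[0.006,0,0],[0.004,0,0]],"turn":[0,0,0,0,0]}'; python3 jt.py 220 25.5 37
python3 - <<'E'
from board import *
for c in ("top","scene"):
    r=env.read_camera(c);cv2.imwrite(f"pics/{c}7.png",cv2.resize(r["pixels"][90:350,100:400],None,fx=2.2,fy=2.2)[:,:,::-1])
    P=(cloud(r)-O)@B*1000; u=(P[...,0]-P[...,1])/2**.5-25.5;w=(P[...,0]+P[...,1])/2**.5
    m=(abs(u)<22)&(P[...,2]>8)&(P[...,2]<30)&(w>112)&(w<190); 
    for a,b in ((-22,-15),(-15,-8),(-8,-3),(-3,3),(3,8),(8,15),(15,22)):
        k=m&(u>a)&(u<b)&(P[...,2]>9); q=w[k]; print(c,a,len(q),np.round(np.percentile(q,[2,10]),1) if len(q) else "")
E
```

```text
clock: 20.62
tcp_pos: [0.6525, 0.0473, 0.1697]
orientation: [0.263, -0.003, 0.964, -0.027]
wrist_force: [0.7, 0.0, 2.7]
finger_gap: 0.0002
t 20.6167 along 212.17307920350467 across 25.18628753050469 h 37.11411976079568 units [-0.0098 -0.0004  0.0005] rows 0.18786658289390773
U in tool [-0.9994 -0.0016  0.0341] turn to align +x with U -179.91003146410057 gap 0.00016742079365350933 F along,across,n 1.925458901364942 -0.019815078146117004 2.048512168805932
top -22 16 [124.8 125.2]
top -15 22 [128.3 129.8]
top -8 19 [134.3 137.6]
top -3 34 [140.8 142.6]
top 3 37 [137.4 140.4]
top 8 45 [130.  133.2]
top 15 33 [125.6 127.1]
scene -22 62 [125.5 127.5]
scene -15 63 [129.6 134. ]
scene -8 72 [136. 142.]
scene -3 27 [139.4 142.5]
scene 3 15 [133.  136.5]
scene 8 9 [127.4 127.8]
scene 15 13 [123.6 124.5]
```

View pics/scene7.png

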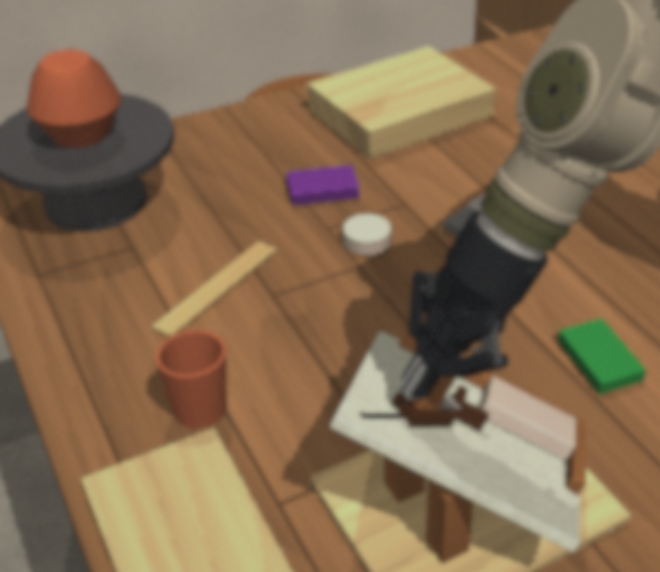

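```bash
python3 -m creep '{"hand":[0,0,0,0,0],"delta_pos":[[0.006,0,0],[0.006,0,0],[0.006,0,0],[0.006,0,0],[0.005,0,0]],"turn":[0,0,0,0,0]}'; python3 jt.py 180 25.5 37; python3 -m creep '{"hand":[0,0,0,0,0],"delta_pos":[[0.001,0,0],[0.001,0,0],[0.001,0,0],[0.001,0,0],[0.001,0,0]],"turn":[0,0,0,0,0]}'; python3 jt.py 180 25.5 37
```

```text
clock: 21.13
tcp_pos: [0.6328, 0.0469, 0.1584]
orientation: [0.264, -0.003, 0.964, -0.027]
wrist_force: [0.2, -0.3, 2.4]
finger_gap: -0.0001
t 21.1333 along 189.5147798870962 across 25.244087543825305 h 36.67571625952612 units [ 0.0119 -0.0003 -0.0008] rows 0.22838713073671785
U in tool [-0.9994 -0.0016  0.0351] turn to align +x with U -179.90839300059665 gap -0.00010478520738192852 F along,across,n 1.3001086138759945 0.30439958084905405 1.9740481542960266
clock: 21.55
tcp_pos: [0.63, 0.0469, 0.1567]
orientation: [0.264, -0.003, 0.964, -0.027]
wrist_force: [0.2, -0.1, 3.2]
finger_gap: 0.0005
t 21.55 along 186.1870972446548 across 25.235267721772356 h 36.471216836245176 units [ 0.0077 -0.0004 -0.0009] rows 0.14904779386602426
U in tool [-0.9994 -0.0016  0.0353] turn to align +x with U -179.90824834200816 gap 0.0004836075778506037 F along,across,n 1.7180348139410873 0.06592256211211471 2.6977287786034005
```

```bash
python3 -m creep '{"hand":[0,0,0,0,0],"delta_pos":[[0.0008,0,0],[0.0008,0,0],[0.0008,0,0],[0.0008,0,0],[0.0008,0,0]],"turn":[0,0,0,0,0]}'; python3 jt.py 180 25.5 37; python3 -m creep '{"hand":[0,0,0,0,0],"delta_pos":[[0.0008,0,0],[0.0008,0,0],[0.0008,0,0],[0,0,0],[0,0,0]],"turn":[0,0,0,0,0]}'; python3 jt.py 180 25.5 37
```

```text
clock: 21.97
tcp_pos: [0.627, 0.0468, 0.1549]
orientation: [0.264, -0.003, 0.964, -0.027]
wrist_force: [0.7, 0.6, 2.3]
finger_gap: -0.0002
t 21.9667 along 182.79288122378713 across 25.280315565877903 h 36.357282974504 units [ 0.0035 -0.0003 -0.0009] rows 0.06892777165596164
U in tool [-0.9994 -0.0016  0.0351] turn to align +x with U -179.90928460376745 gap -0.0002309955998084306 F along,across,n 1.6950602205033856 -0.5644549630933666 1.6634432454508512
clock: 22.38
tcp_pos: [0.6265, 0.0467, 0.1548]
orientation: [0.265, -0.003, 0.964, -0.027]
wrist_force: [5.7, 0.6, 1.1]
finger_gap: -0.0001
t 22.3833 along 182.23819986180274 across 25.294514027270306 h 36.47853377456308 units [ 0.0028 -0.0003 -0.0007] rows 0.05533123063625586
U in tool [-0.9993 -0.0015  0.0373] turn to align +x with U -179.91559025776732 gap -0.00010062155951386887 F along,across,n 5.554159131013691 -0.5134651742118396 -1.7149577479588596
```

```bash
python3 -m creep '{"hand":[0,0,0,0,0],"delta_pos":[[0.0008,0,0],[0.0008,0,0],[0,0,0],[0,0,0],[0,0,0]],"turn":[0,0,0,0,0]}'; python3 jt.py 180 25.5 37
```

```text
clock: 22.8
tcp_pos: [0.6264, 0.0467, 0.1549]
orientation: [0.266, -0.003, 0.964, -0.027]
wrist_force: [7.8, 0.8, 0.2]
finger_gap: -0.0
t 22.8 along 182.2273334413877 across 25.318073177483647 h 36.59172472750786 units [ 0.0028 -0.0003 -0.0006] rows 0.05447816531004142
U in tool [-0.9992 -0.0014  0.0394] turn to align +x with U -179.92052499720972 gap -1.2401209522365612e-05 F along,across,n 6.942726960569991 -0.707782998257315 -3.5848730626256926
```

```bash
python3 -m creep '{"hand":[0,0,0,0,0],"delta_pos":[[0.001,0,0],[0.001,0,0],[0.001,0,0],[0,0,0],[0,0,0]],"turn":[0,0,0,0,0]}'; python3 jt.py 180 25.5 37
```

```text
clock: 23.22
tcp_pos: [0.6262, 0.0467, 0.1551]
orientation: [0.268, -0.003, 0.963, -0.026]
wrist_force: [13.0, 0.4, -1.3]
finger_gap: -0.0001
t 23.2167 along 182.16070111808705 across 25.316246204735833 h 36.84787755620467 units [ 0.0027 -0.0002 -0.0003] rows 0.05213021112778448
U in tool [-0.9991 -0.0013  0.0432] turn to align +x with U -179.92783334112232 gap -0.00011193910369438062 F along,across,n 10.822874976048396 -0.19948918694058956 -7.379754509580057
```

```bash
python3 -m creep '{"hand":[0,0,0,0,0],"delta_pos":[[0.001,0,0.001],[0.001,0,0.001],[0.001,0,0],[0,0,0],[0,0,0]],"turn":[0,0,0,0,0]}'; python3 jt.py 180 25.5 37
```

```text
clock: 23.63
tcp_pos: [0.6265, 0.0467, 0.1549]
orientation: [0.27, -0.003, 0.963, -0.027]
wrist_force: [9.9, 2.1, 6.2]
finger_gap: 0.0005
t 23.6333 along 182.28439841654853 across 25.363358379693903 h 36.56846566663345 units [ 0.0028 -0.0002 -0.0007] rows 0.05584682912536563
U in tool [-0.9989 -0.0014  0.0476] turn to align +x with U -179.92230077668327 gap 0.0004794747082313331 F along,across,n 11.678730147861792 -1.8741641458018257 0.7091455655509343
```

```bash
python3 -m creep '{"hand":[0,0,0,0,0],"delta_pos":[[0.001,0,0],[0.001,0,0.0005],[0.0005,0,0],[0,0,0],[0,0,0]],"turn":[0,0,0,0,0]}'; python3 jt.py 180 25.5 37
```

```text
clock: 24.05
tcp_pos: [0.6264, 0.0467, 0.1549]
orientation: [0.271, -0.003, 0.962, -0.026]
wrist_force: [10.9, 2.7, 8.7]
finger_gap: 0.0001
t 24.05 along 182.23777797253217 across 25.362113471194803 h 36.615722517418185 units [ 0.0028 -0.0002 -0.0006] rows 0.054549540422412356
U in tool [-0.9987 -0.0013  0.0508] turn to align +x with U -179.92739662468588 gap 0.00012253247100114738 F along,across,n 13.81430038933714 -2.519215439016124 2.4372122720396177
```

```bash
python3 -m creep '{"hand":[0,0,0,0,0],"delta_pos":[[0.0006,0,0],[0,0,0],[0,0,0],[0,0,0],[0,0,0]],"turn":[0,0,0,0,0]}'; python3 jt.py 180 25.5 37;python3 -m creep '{"hand":[0,0,0,0,0],"delta_pos":[[0,0,0],[0,0,0],[0,0,0],[0,0,0],[0,0,0]],"turn":[0,0,0,0,0]}'; python3 jt.py 190 25.5 37
```

```text
clock: 24.47
tcp_pos: [0.6264, 0.0467, 0.155]
orientation: [0.272, -0.003, 0.962, -0.026]
wrist_force: [12.9, 2.6, 8.7]
finger_gap: -0.0001
t 24.4667 along 182.27287680618142 across 25.36967634892866 h 36.6747781480402 units [ 0.0028 -0.0002 -0.0005] rows 0.05514921492002931
U in tool [-0.9987 -0.0013  0.0516] turn to align +x with U -179.92602650956906 gap -8.59030628544564e-05 F along,across,n 15.553166646529698 -2.4107967537073947 1.4529628614474097
clock: 24.88
tcp_pos: [0.6264, 0.0467, 0.1549]
orientation: [0.272, -0.003, 0.962, -0.026]
wrist_force: [12.8, 1.9, 7.4]
finger_gap: -0.0
t 24.8833 along 182.22518257447655 across 25.37402729679655 h 36.64933966612961 units [-0.0097 -0.0002  0.0001] rows 0.1866604461415019
U in tool [-0.9987 -0.0013  0.0515] turn to align +x with U -179.9278367354191 gap -2.615970027214788e-05 F along,across,n 14.859890023307363 -1.6485183825812382 0.38962298362631925
```

```bash
python3 -m creep '{"hand":[0,0,0,0,0],"delta_pos":[[-0.004,0,0],[-0.01,0,0],[-0.015,0,0],[-0.015,0,-0.01],[-0.01,0,-0.03]],"turn":[0,0,0,0,0]}'; python3 -m creep '{"hand":[0,0,0,0,0],"delta_pos":[[0,0,-0.045],[0,0,-0.045],[0,0,-0.045],[0,0,-0.045],[0,0,0]],"turn":[0,0,0,0,0]}';python3 -m creep '{"hand":[0,0,0,0,0],"delta_pos":[[0.045,0,-0.01],[0.045,0,-0.01],[0.045,0,-0.01],[0.02,0,0],[0,0,0]],"turn":[0,0,0,0,0]}'; python3 st.py
cat > chk.py <<'E'
from board import *
np.set_printoptions(precision=1,suppress=True)
for c in ("top","scene","wrist"):
    r=env.read_camera(c);cv2.imwrite(f"pics/{c}9.png",r["pixels"][:,:,::-1])
    P=(cloud(r)-O)@B*1000;hsv=cv2.cvtColor(r["pixels"],cv2.COLOR_RGB2HSV)
    m=(P[...,2]>17)&(P[...,2]<24)&(P[...,0]>-1)&(P[...,0]<110)&(P[...,1]>-1)&(P[...,1]<75)&(hsv[...,1]<90)
    Q=P[m]; print(c,len(Q),cv2.minAreaRect(Q[:,:2].astype(np.float32)) if len(Q) else "")
E
python3 chk.py
```

```text
clock: 25.3
tcp_pos: [0.6381, 0.0486, 0.193]
orientation: [0.259, -0.002, 0.965, -0.027]
wrist_force: [-0.4, -0.2, 0.0]
finger_gap: -0.0
clock: 25.72
tcp_pos: [0.566, 0.0564, 0.3277]
orientation: [0.267, -0.003, 0.963, -0.027]
wrist_force: [0.9, -0.4, 0.9]
finger_gap: -0.0003
clock: 26.13
tcp_pos: [0.4422, 0.0552, 0.2741]
orientation: [0.26, -0.003, 0.965, -0.027]
wrist_force: [-0.2, 0.3, -0.2]
finger_gap: -0.0002
t 26.1333 p [0.4422 0.0552 0.2741] q [-0.035  -0.3604 -0.673   0.7308 -0.0325 -0.0494] gap -0.00021841462011985938 F [-0.2321  0.2746 -0.1605] T [0.0601 0.4827 0.0401]
x [-0.8651 -0.0191 -0.5012] y [ 0.0086  0.9986 -0.0529] z [ 0.5015 -0.0501 -0.8637] yaw_y 89.50536648880065
top 997 ((55.49416732788086, 35.55540466308594), (110.24508666992188, 72.99921417236328), 1.534343957901001)
scene 579 ((55.3155403137207, 35.23033142089844), (109.3947525024414, 74.63961029052734), 2.3865673542022705)
wrist 4248 ((54.492919921875, 35.9570426940918), (110.98063659667969, 74.0759048461914), 0.683458149433136)
```

View pics/wrist9.png

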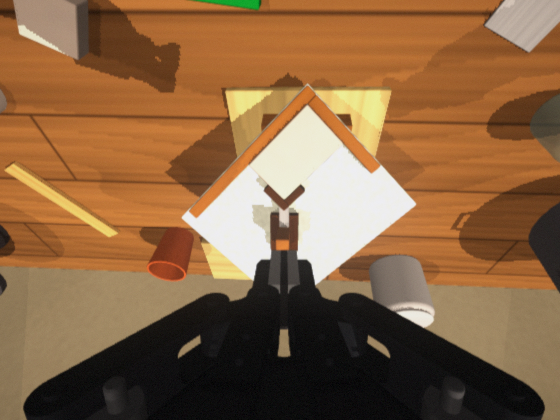

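View pics/top9.png

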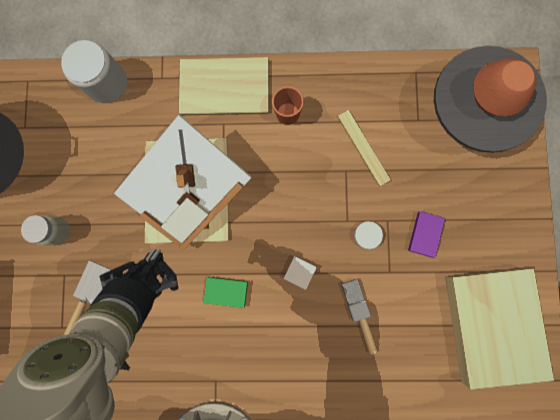

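View pics/scene9.png

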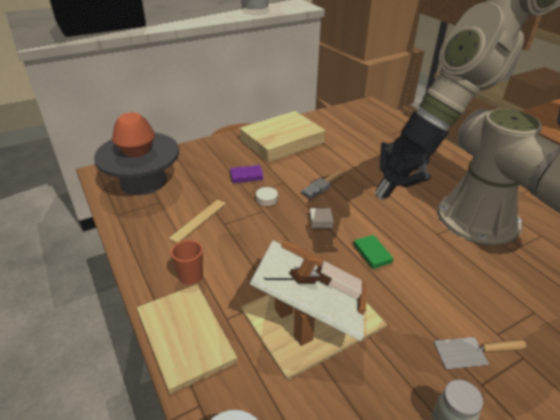

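Run:
```python
from board import *
np.set_printoptions(precision=1,suppress=True)
r=env.read_camera("wrist");cv2.imwrite("pics/wz.png",cv2.resize(r["pixels"][80:260,180:420],None,fx=3.2,fy=3.2,interpolation=cv2.INTER_CUBIC)[:,:,::-1])
for c in ("top","wrist"):
    r=env.read_camera(c);P=(cloud(r)-O)@B*1000;v=r["pixels"].astype(int).min(-1)
    for nm,k,o,lo,hi in (("x range at y10-40",0,1,10,40),("y range at x10-70",1,0,10,70)):
        m=(P[...,2]>17)&(P[...,2]<24)&(P[...,o]>lo)&(P[...,o]<hi)&(P[...,k]>-6)&(P[...,k]<120)&(v>100)
        print(c,nm,np.percentile(P[m][:,k],[1,99]))
    m=(P[...,2]>10)&(P[...,2]<26)&(P[...,0]>60)&(P[...,0]<130)&(P[...,1]>40)&(P[...,1]<95)&(v<90)
    Q=P[m];w=(Q[:,0]+Q[:,1])/2**.5;u=(Q[:,0]-Q[:,1])/2**.5-25.5; k=abs(u)<4; print("notch",m.sum(),np.percentile(w[k],[3,50,97]) if k.any() else "")
```

```text
top x range at y10-40 [ 2.4 96.5]
top y range at x10-70 [ 0.7 59.1]
notch 159 [109.5 115.7 121.8]
wrist x range at y10-40 [ 0.2 94. ]
wrist y range at x10-70 [-2.2 56.3]
notch 578 [105.4 114.  144.7]
```

View pics/wz.png

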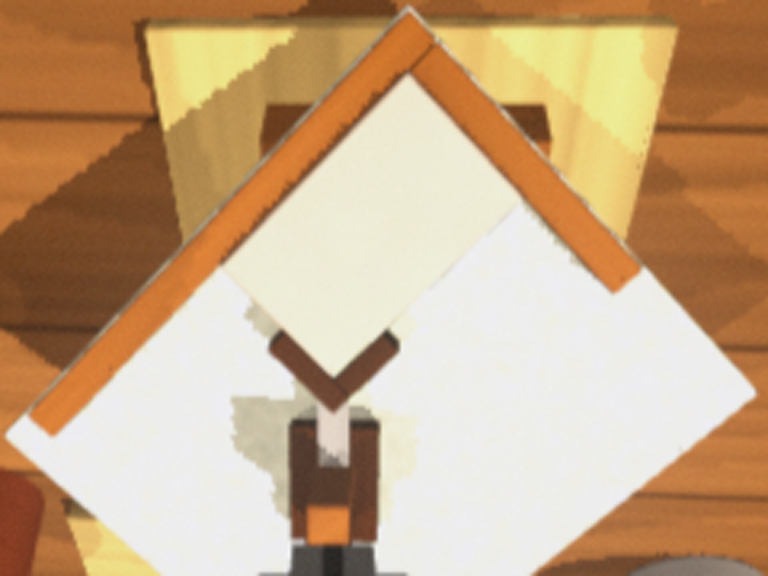

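The crop shows the blank flush in the corner at (408,75) and the notch snug on its upper corner at (337,378). The arm is clear of everything.

Run:
```python
from workcell import env
print(env.hand_in())
```

```text
the job is handed in; nothing more can be done
None
```

The blank is seated flush in the low corner, the clamp is pressed home on its upper corner, and the job was handed in at about 26.5 s.

**Tilting the tool:** The moves offer no tilt command. I tilted the hand to the board's slope by pushing the arm past its reach limit with the blank held well above the table. This brought joint 3 to its limit: it read up to 1.265 against the stated, rounded 1.26. I cannot tell whether that counts as passing the range.

**Blank:** I gripped it across its 60 mm sides and laid it down within about 1.5° of the board. Contact was felt at about 9 N. I let go about 30 mm clear of the longer fence, and it slid into the corner by itself.

**Clamp:** I pushed it down the board with closed fingers on its grip post rather than gripping it. The wrist read 14 to 15.5 N along the slide for about 0.8 s. Less the clamp's drag of about 2.5 N, that is roughly 12 N on the blank. Then I backed off uphill and lifted away.

**Last checks:**
- **Blank position:** The last close view shows the blank flush with both fences and the notch snug on its upper corner. The top camera puts its edges at x 2 to 97 mm and y 1 to 59 mm. The wrist camera says x 0 to 94 mm and y -2 to 56 mm. The two differ by 2 to 3 mm, about the calibration error.
- **Clamp notch:** The top camera puts the notch 109.5 mm up the slide line, against 110.3 mm for the seated blank's corner.
- **A failed check:** One automatic outline fit of the blank came out too large (110 x 73 mm) because it included the notch arms, so I discarded it.
- **Other things on the table:** By eye, the rest looks unmoved in the final pictures; I did not measure it.

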